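# Check a print frame for square by its diagonals and true it

### The job

Check the bare aluminium screen frame for square as found: lay the slide rule flat on the board inside it and open the slide until both brass tips sit in opposite inside corners, first across the diagonal from the red-capped corner, then across the other one, pausing about half a second on each to read it and pressing gently so that the frame does not shift. Afterwards, if the two diagonals differ, push the free rail sideways until they are equal (the corner screws are only nipped up), and leave the frame square with the slide rule lying flat on the green mat. Leave the stapler, tape dispenser and scissors alone.

Things in the scene. Friction and masses are not known exactly. Their poses are not given: they have to be found in the camera images.
- frame: Bare aluminium frame on a fixed plywood board 12 mm thick, 235 x 260 mm. Bars 20 mm wide and high (top 32 mm above the table), opening 120 (x) by 160 mm (y) when square. Origin on the table under the centre of the square opening; +x to the far rail, +y left. The far rail (inner face x = +60) is fixed by two toggle clamps up to 60 mm high, all beyond x = +55 mm. The other bars rack
- corner_red (a point): Far left inside corner, on the clamped rail, with a red cap outside. This point is 4 mm in from both inner faces, where the centre of a rule tip sits when home in the corner, 18 mm above the table; frame x = +56, y = +76 mm
- corner_far_right (a point): The same kind of point in the far right inside corner, on the clamped rail: frame coordinates x = +56, y = -76 mm
- corner_near_left (a point): The same kind of point in the near left inside corner, on the free rail: frame coordinates x = -56, y = +76 mm when the frame is square
- corner_near_right (a point): The same kind of point in the near right inside corner, on the free rail, diagonally opposite the red corner: frame coordinates x = -56, y = -76 mm when the frame is square
- free_rail_mid (a point): Centre of the free (near) rail, 200 mm long (y), 20 mm wide and high, 22 mm above the table; frame x = -70, y = 0 when square. The side rails pivot at the far inside corners and carry it, pivots 120 mm apart: a parallelogram, racked up to 14 mm along y either way at first. It stays parallel to the far rail; over 12 N along it moves it, less does not; let go, it springs back 0.5 mm at most
- rule: Slide rule: pale wooden bar 14 mm wide, 10 mm high with brass ends and a brass slide that runs out of it towards its own +x. Overall 168 mm long closed, about 0.28 kg in all. Origin at the underside, midway between the two tips when closed; x along the rule
- fixed_tip (a point): Centre of the round brass tip (radius 4 mm, 10 mm high) at the -x end of the rule, 80 mm from the origin, 6 mm above the underside
- slide_tip (a point): Centre of the round brass tip (radius 4 mm) at the outer end of the slide, 80 mm to +x of the origin when closed, 6 mm above the underside. Moves with the slide
- thumb_block (a point): Centre of the orange ribbed block on the slide, 24 mm long (x), 20 mm wide (y), from 11 to 36 mm above the rule's underside; 75 mm behind the slide tip, so 5 mm to +x of the origin when closed. It moves the slide, and the whole rule can be carried by it. This point is 23.5 mm above the underside
- rule_slide (a joint): How far the slide is out, in m: 0 closed (tip centres 160 mm apart), stop at 0.055 (tip centres 215 mm apart). It slides with about 1 N of friction and stays where it is left, less than the wooden bar's own friction on the board
- mat: Green cutting mat with yellow grid, 240 (x) by 140 (y) mm, 3 mm thick, fixed to the table; origin at the centre of its underside. The rule starts on it
- stapler: Blue stapler 150 mm long, to be left alone; origin under its centre
- tape: Blue tape dispenser 160 x 60 mm, 108 mm high, to be left alone; origin under its centre
- scissors: Black-handled scissors 215 mm long lying flat, to be left alone; origin at the pivot
Not all that is in view belongs to the job. Of the things like the rule, leave any that is blue or pink; of the rest the larger one is meant.

How it is judged:
By the outcome, as a careful person would: the job done as asked, in the order asked, and still so for the second after the job is handed in, with the robot touching nothing.
It also fails if it takes over 72 s, if anything falls off the work surface, if the arm or the gripper's body presses on something with over 40 N, if the wrist force passes 120 N, or if a joint passes its speed limit or range.

### The arm

A 6-joint arm with a two-finger parallel gripper is mounted at the origin on the work surface. World frame = base frame: x ahead of the robot, y to its left, z up, the work surface at z = 0. Lengths are in m, angles in degrees, forces in N, time in s.
With the tool pointing down it reaches from about 0.4 to 0.825 m from the base axis. Payload 7 kg.
Tool frame: the origin (TCP) lies midway between the tips of the shut fingers; the grasp point (between the pads) lies 19 mm behind it; z points along the fingers, y is the line along which they close (so a half turn about z gives the same grasp; the last joint's range is limited). The gripper opens to 88 mm and grips with 3 to 60 N. Pads are 19 mm wide; open, the fingers measure 130 mm over their backs; the gripper's body (78 mm by 193 mm) begins 47 mm behind the grasp point.
Start: joints at [-55.056, 20.546, 0.682, 0, -70.136, -16.507], TCP at [0.213, -0.64, 0.227] pointing down, gripper open.
Joint ranges: [-176.03, 176.03], [-82.01, 121.73], [-58.28, 71.71], [-173.87, 95.51], [-174.79, -0.11], [-173.66, 173.66]. Speed limits (degrees/s): [136.94, 136.94, 172.46, 180, 180, 180].

### API

Orientations are given as [roll, pitch, yaw] about the fixed x, y, z axes, in that order (R = Rz(yaw) Ry(pitch) Rx(roll)).
In Python, from plant import telemetry, viewer, workorder gives the robot as it stands. The module is installed in compiled form; this text tells all that it offers.
- The arm moves only by the tool carry_out, never from a script. Its argument "rows" is a list of rows, each a list of 6 numbers: the shift along the tool's x, y, z in m, then the turn, a rotation vector about the tool's x, y, z in rad. In form: [[tx, ty, tz, ax, ay, az], ...]. A call has 1 to 8 rows; each row is the pose to reach, as a shift and turn from the pose commanded when the call began, along the tool's axes at that moment; what a row does not reach only later rows make up. A row lasts 1/8 s, in which the tool goes at most 62.5 mm and 10.7 degrees, less where a joint would pass 70% of its speed; a pose out of reach is approached as far as the arm can. A call with a gripper value outside its range is refused whole. "grip" is the gripper's target within -1 to 1 (fully open at 1, half-way at 0, shut at -1), set as the call begins (left out, the last holds). The fingers move at their own pace and stop on an object; the grip force is fixed at half the most. Time passes only in rows, so rows that repeat a pose let the fingers close. It gives the time, the measured TCP pose, the force, the opening and the grip force at its end, in the units of the state.
- telemetry.get_obs(): the state, without advancing time (a new reading comes with each control period).
- viewer.snapshot(name): name is "scene" or "side" or "wrist"; returns the picture (384x512x3 uint8, red, green, blue); there is no depth.
- viewer.camera_info(name): a dict with "intrinsics" (3x3 intrinsics, pixels), "extrinsics" (4x4, takes a point from camera to world coordinates); the wrist camera has in their place "tool_from_camera" (4x4, takes a point from camera to tool coordinates, whose origin is the TCP and whose axes are the flange's). Camera axes: x right, y down, z forward; pixel columns grow to the right and rows downward; lengths in m; the calibration is good to about 2 mm. A picture is of the moment at which its call begins: read the wrist's pose just before it. camera_info takes no time and is no camera call.
- workorder.close_job(): hands the job in; it is judged then, once.
The state is a dict: "clock": time; "joint_pos": joint angles; "qvel": joint speeds; "tau": joint torques, N m; "tool_pos": TCP position; "orientation": TCP orientation; "force": force on the tool from outside, world axes, zero at the start; "moment": the same for the moment, N m; "opening": finger opening in m; "gripper_force": force on a finger pad.
Only numpy, scipy, OpenCV 4.12 (cv2) and the standard library are available. Lean on these libraries where they do the work, as an engineer would, in place of code of your own. Each camera call takes 0.05 s, during which the arm holds its last target. There are 200 camera calls.

## Working session

There is one attempt and no reset: what is moved stays moved. The work goes in short steps, Python scripts to look and compute and a tool call to move; the robot and the scene stay as the last step left them, time stands still between calls to the robot, and variables do not carry over. Pictures are saved under pics/ and viewed, at most 10 in all, crops included, and the job is handed in when it is done.

Besides the shell and the picture viewer there is one more tool, called as name([rows], argument=value, ...), one row to a line, values as JSON. carry_out: Moves the arm, as the interface text tells. Its arguments: {"type":"object","properties":{"rows":{"type":"array"},"grip":{"type":"number"}},"required":["rows"]}

```bash
mkdir -p pics; python3 - <<'E'
from plant import telemetry, viewer
import cv2,numpy as np
o=telemetry.get_obs();print(o)
ims=[]
for n in("scene","side","wrist"):
    im=viewer.snapshot(n);cv2.imwrite(f"pics/{n}0.png",im[:,:,::-1])
    i=viewer.camera_info(n);print(n,{k:np.round(np.array(v),3).tolist() for k,v in i.items() if k in("intrinsics","extrinsics","tool_from_camera")})
E
```

```text
{'clock': 0.0, 'joint_pos': array([-5.50555156e+01,  2.05905735e+01,  6.35408809e-01, -2.09296244e-02,
       -7.01338236e+01, -1.65058737e+01]), 'qvel': array([ 0.0237639 ,  0.03758746,  0.06895616,  0.05822383, -0.05125098,
        0.02635847]), 'tau': array([-4.81436982e-04, -5.82714915e+01,  2.93051952e+01,  6.99681357e+00,
        6.84410290e-03, -1.57301256e-04]), 'tool_pos': array([ 0.21332201, -0.63991439,  0.22564227]), 'orientation': array([ 1.79909088e+02, -6.42080221e-03, -1.61568512e+02]), 'force': array([-0.11773947,  0.34813446, -1.30162722]), 'moment': array([-0.01706785, -0.01216035,  0.03026708]), 'gripper_force': 0.0, 'opening': 0.08739946671463623}
scene {'intrinsics': [[424.358, 0.0, 258.092], [0.0, 424.358, 190.989], [0.0, 0.0, 1.0]], 'extrinsics': [[-0.725, 0.449, -0.522, 1.274], [0.688, 0.483, -0.541, 0.761], [0.009, -0.752, -0.66, 0.975], [0.0, 0.0, 0.0, 1.0]]}
side {'intrinsics': [[355.565, 0.0, 254.286], [0.0, 355.565, 190.303], [0.0, 0.0, 1.0]], 'extrinsics': [[-0.983, -0.115, 0.14, 0.422], [-0.181, 0.654, -0.734, 0.681], [-0.007, -0.747, -0.664, 0.671], [0.0, 0.0, 0.0, 1.0]]}
wrist {'intrinsics': [[280.509, 0.0, 257.243], [0.0, 280.509, 188.334], [0.0, 0.0, 1.0]], 'tool_from_camera': [[0.0, -0.952, -0.307, 0.085], [1.0, 0.0, -0.0, -0.001], [0.0, -0.307, 0.952, -0.159], [0.0, 0.0, 0.0, 1.0]]}
```

View pics/scene0.png

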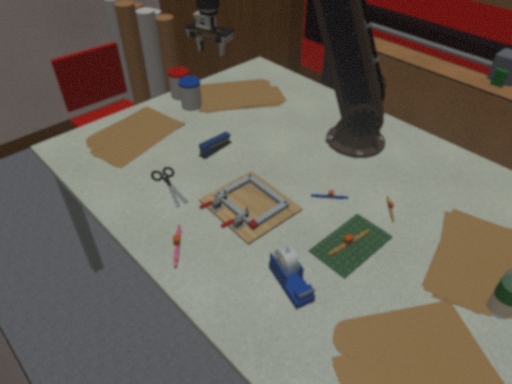

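View pics/side0.png

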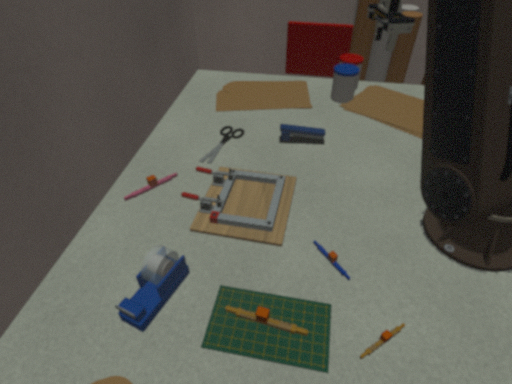

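```bash
cat > h.py <<'E'
from plant import telemetry, viewer
import cv2,numpy as np
from scipy.spatial.transform import Rotation as R
def cam(n,o=None):
    i=viewer.camera_info(n);K=np.array(i["intrinsics"])
    if n!="wrist": return K,np.array(i["extrinsics"])
    T=np.eye(4);T[:3,:3]=R.from_euler("xyz",o["orientation"],degrees=True).as_matrix();T[:3,3]=o["tool_pos"]
    return K,T@np.array(i["tool_from_camera"])
def ray(c,uv,z):
    K,T=c;d=T[:3,:3]@np.linalg.solve(K,[uv[0],uv[1],1]);p=T[:3,3]
    return p+d*(z-p[2])/d[2]
def proj(c,P):
    K,T=c;q=T[:3,:3].T@(np.array(P)-T[:3,3]);q=K@q;return q[:2]/q[2]
def snap(n,f=None):
    o=telemetry.get_obs();im=viewer.snapshot(n)
    if f: cv2.imwrite("pics/"+f,im[:,:,::-1])
    return im,cam(n,o),o
def tool(o,P,yaw=None):
    "shift in tool axes from the current measured pose to world P"
    M=R.from_euler("xyz",o["orientation"],degrees=True).as_matrix()
    return M.T@(np.array(P)-o["tool_pos"])
E
python3 - <<'E'
from h import *
s=cam("side");c=cam("scene")
np.set_printoptions(precision=4,suppress=True)
for n,uv,z in[("block",(262,315),.03),("tipL",(228,310),.01),("tipR",(306,330),.01),("small",(387,337),.02),
 ("redcap",(213,217),.03),("farright",(222,175),.032),("nearright",(282,178),.032),("nearleft",(269,225),.032)]:
    print(n,ray(s,uv,z))
for n,uv,z in[("block",(348,240),.03),("t1",(330,256),.01),("t2",(368,231),.01)]:print(n,ray(c,uv,z))
im=cv2.imread("pics/side0.png")
a=cv2.resize(im[280:370,200:420],None,fx=3.6,fy=3.6,interpolation=2)
b=cv2.resize(im[155:250,180:310],None,fx=3,fy=3,interpolation=2)
v=np.zeros((600,800,3),np.uint8);v[:a.shape[0],:a.shape[1]]=a[:,:800];
v[324:324+276,:390]=b[:276];cv2.imwrite("pics/crop1.png",v)
E
```

```text
block [0.4755 0.3294 0.03  ]
tipL [0.5469 0.3199 0.01  ]
tipR [0.3881 0.3343 0.01  ]
small [0.2382 0.3262 0.02  ]
redcap [0.64 0.09 0.03]
farright [ 0.6583 -0.0731  0.032 ]
nearright [ 0.4887 -0.0894  0.032 ]
nearleft [0.4977 0.0942 0.032 ]
block [0.4828 0.3295 0.03  ]
t1 [0.5555 0.323  0.01  ]
t2 [0.39   0.3399 0.01  ]
```

View pics/crop1.png

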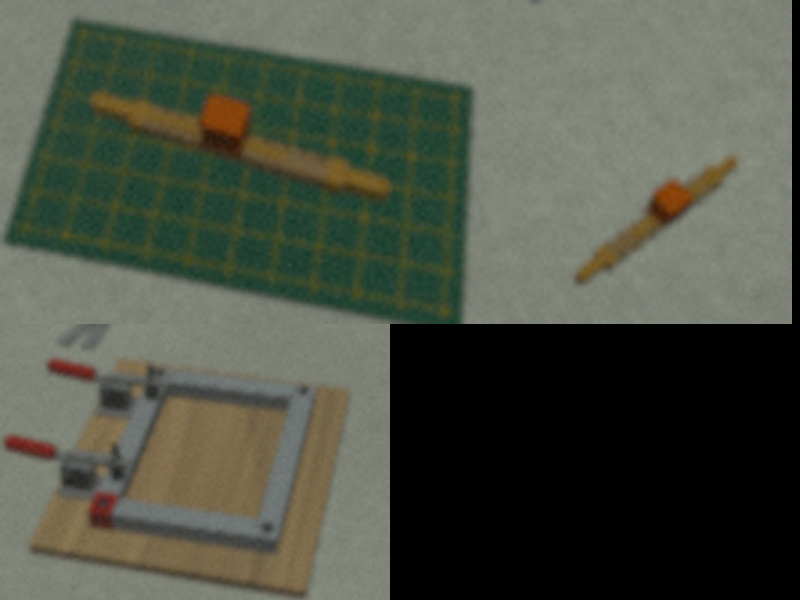

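The rule meant is the one on the mat, side pixel (262,315). The other candidates are the smaller wooden one at (387,337), the blue one at (332,258) and the pink one at (152,181). The crop confirms that the mat one is the larger wooden one. I'll go above the frame first for a close look.

carry_out([
  [-0.503, 0.507, -0.05, 0, 0, 0.321],
  [-0.503, 0.507, -0.05, 0, 0, 0.321],
  [-0.503, 0.507, -0.05, 0, 0, 0.321],
  [-0.503, 0.507, -0.05, 0, 0, 0.321],
  [-0.503, 0.507, -0.05, 0, 0, 0.321],
  [-0.503, 0.507, -0.05, 0, 0, 0.321],
  [-0.503, 0.507, -0.05, 0, 0, 0.321],
  [-0.503, 0.507, -0.05, 0, 0, 0.321],
])

```text
clock: 1.15
tool_pos: [0.4349, -0.1918, 0.2618]
orientation: [180.0, 0.0, -180.0]
force: [2.1, 0.2, -0.6]
opening: 0.0878
gripper_force: 0.0
```

carry_out([
  [-0.095, 0.192, 0, 0, 0, 0],
  [-0.095, 0.192, 0, 0, 0, 0],
  [-0.095, 0.192, 0, 0, 0, 0],
  [-0.095, 0.192, 0, 0, 0, 0],
  [-0.095, 0.192, 0, 0, 0, 0],
  [-0.095, 0.192, 0, 0, 0, 0],
])

```text
clock: 1.9
tool_pos: [0.529, -0.002, 0.2612]
orientation: [-180.0, -0.0, -179.9]
force: [-0.2, -0.0, 0.2]
opening: 0.0878
gripper_force: 0.0
```

```bash
python3 - <<'E'
from h import *
im,c,o=snap("wrist","w1.png");print(o["tool_pos"],o["orientation"])
E
```

```text
[ 0.52895508 -0.00197486  0.2612052 ] [-1.79989113e+02 -4.01405443e-02 -1.79943998e+02]
```

View pics/w1.png

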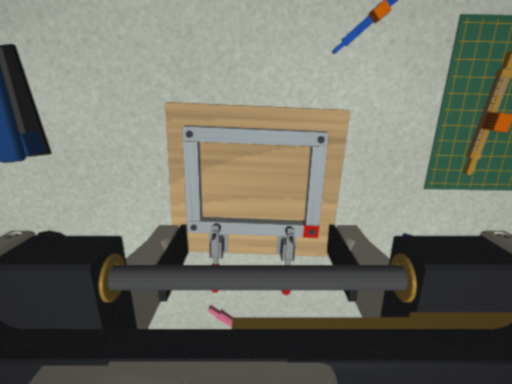

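Near rail is at the top, with screws at (190,134) and (321,139). The far rail has the red cap at (312,232). The rule is to the right, its block at (497,122). Next I fit the inner quad.

```bash
cat >> h.py <<'E'
def isect(l1,l2):
    p=np.cross(l1,l2);return p[:2]/p[2]
def quad(im,c,seed):
    "inner opening from wood mask: returns lines fitted in world xy: edges near(z.032), far,left,right (z.012)"
    hsv=cv2.cvtColor(im,cv2.COLOR_RGB2HSV);m=((hsv[:,:,1]>75)&(hsv[:,:,0]<30)).astype(np.uint8)
    m=cv2.morphologyEx(m,cv2.MORPH_OPEN,np.ones((3,3)))
    _,lab=cv2.connectedComponents(m,connectivity=4)
    m=(lab==lab[seed[1],seed[0]]).astype(np.uint8)
    ct=max(cv2.findContours(m,cv2.RETR_EXTERNAL,cv2.CHAIN_APPROX_NONE)[0],key=len)
    rect=cv2.boundingRect(ct);P=ct[:,0].astype(float)
    x,y,w,h=rect
    out={}
    sel={"near":(P[:,1]<y+.2*h)&(abs(P[:,0]-x-w/2)<.36*w),"far":(P[:,1]>y+.8*h)&(abs(P[:,0]-x-w/2)<.36*w),
         "right":(P[:,0]<x+.2*w)&(abs(P[:,1]-y-h/2)<.3*h),"left":(P[:,0]>x+.8*w)&(abs(P[:,1]-y-h/2)<.3*h)}
    off={"near":(0,-.5),"far":(0,.5),"right":(-.5,0),"left":(.5,0)}
    for k,s in sel.items():
        Q=np.array([ray(c,p+off[k],.032 if k=="near" else .012)[:2] for p in P[s]])
        vx,vy,x0,y0=cv2.fitLine(Q.astype(np.float32),cv2.DIST_HUBER,0,.001,.001).ravel()
        out[k]=np.array([-vy,vx,vy*x0-vx*y0])
    return out,rect
def frame(L):
    fl,fr,nl,nr=[isect(L[a],L[b]) for a,b in(("far","left"),("far","right"),("near","left"),("near","right"))]
    ydir=(fl-fr)/np.linalg.norm(fl-fr);xdir=np.array([ydir[1],-ydir[0]])
    yaw=np.degrees(np.arctan2(xdir[1],xdir[0]))
    mid=(fl+fr)/2;org=mid-.06*xdir
    rack=((nl+nr)/2-mid)@ydir
    return dict(fl=fl,fr=fr,nl=nl,nr=nr,org=org,yaw=yaw,rack=rack,xd=xdir,yd=ydir,w=np.linalg.norm(fl-fr),wn=np.linalg.norm(nl-nr),hx=((fl+fr-nl-nr)/2)@xdir)
E
python3 - <<'E'
from h import *
np.set_printoptions(precision=4,suppress=True)
im=cv2.imread("pics/w1.png")[:,:,::-1].copy();o=telemetry.get_obs();c=cam("wrist",o)
L,r=quad(im,c,(252,180));print(r);f=frame(L);print(f)
hsv=cv2.cvtColor(im,cv2.COLOR_RGB2HSV)
m=((hsv[:,:,0]<14)&(hsv[:,:,1]>170)&(hsv[:,:,2]>120)).astype(np.uint8);m[:90]=0;m[200:]=0;m[:,:440]=0
u,v=np.where(m)[1],np.where(m)[0];print("block",u.mean(),v.mean(),ray(c,(u.mean(),v.mean()),.035))
E
```

```text
(200, 142, 110, 79)
{'fl': array([0.6288, 0.0707], dtype=float32), 'fr': array([ 0.6221, -0.0909], dtype=float32), 'nl': array([0.5084, 0.0732], dtype=float32), 'nr': array([ 0.5017, -0.087 ], dtype=float32), 'org': array([ 0.5655, -0.0076], dtype=float32), 'yaw': np.float32(-2.3729906), 'rack': np.float32(-0.0017796787), 'xd': array([ 0.9991, -0.0414], dtype=float32), 'yd': array([0.0414, 0.9991], dtype=float32), 'w': np.float32(0.16174504), 'wn': np.float32(0.16031505), 'hx': np.float32(0.12038891)}
block 502.56626506024094 121.83132530120481 [0.4746 0.325  0.035 ]
```

carry_out([
  [0.06, 0.327, 0.05, 0, 0, 0],
  [0.06, 0.327, 0.05, 0, 0, 0],
  [0.06, 0.327, 0.05, 0, 0, 0],
  [0.06, 0.327, 0.05, 0, 0, 0],
  [0.06, 0.327, 0.05, 0, 0, 0],
  [0.06, 0.327, 0.05, 0, 0, 0],
  [0.06, 0.327, 0.05, 0, 0, 0],
  [0.06, 0.327, 0.05, 0, 0, 0],
])

```text
clock: 2.95
tool_pos: [0.4694, 0.324, 0.2117]
orientation: [-180.0, 0.0, 180.0]
force: [-0.0, -0.7, 0.4]
opening: 0.0874
gripper_force: 0.0
```

```bash
python3 - <<'E'
from h import *
im,c,o=snap("wrist","w2.png");print(o["tool_pos"],o["orientation"])
E
```

```text
[0.46942283 0.32398599 0.21172527] [-1.79997049e+02  4.37584479e-03  1.79985304e+02]
```

View pics/w2.png

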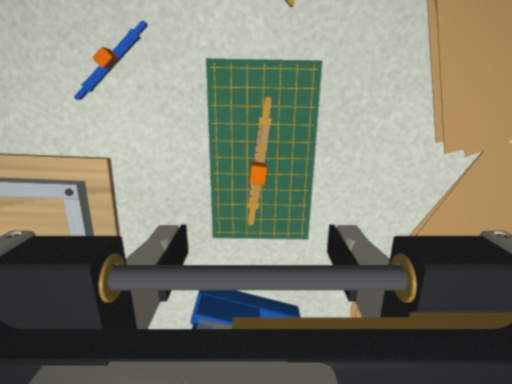

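The rule lies on the mat with tips at about (267,99) and (251,222) and the block at (258,174).

```bash
python3 - <<'E'
from h import *
np.set_printoptions(precision=4,suppress=True)
im=cv2.imread("pics/w2.png")[:,:,::-1].copy();o=telemetry.get_obs();c=cam("wrist",o)
hsv=cv2.cvtColor(im,cv2.COLOR_RGB2HSV)
H,S,V=[hsv[90:240,205:325,i].astype(int) for i in range(3)]
b=(H<14)&(S>200)&(V>130);v,u=np.where(b);pb=(u.mean()+205,v.mean()+90);print(pb,u.size,u.min()+205,u.max()+205,v.min()+90,v.max()+90)
# block top z=.039, front face visible
print("block",ray(c,pb,.038))
w=((H<24)&(S>80)&(V>110)).astype(np.uint8)
n,l,st,ce=cv2.connectedComponentsWithStats(cv2.morphologyEx(w,cv2.MORPH_OPEN,np.ones((3,3))))
k=1+st[1:,4].argmax();v,u=np.where(l==k);P=np.c_[u+205,v+90].astype(float)
W=np.array([ray(c,p,.010)[:2] for p in P]);m=b[v,u]==0
vx,vy,x0,y0=cv2.fitLine(W[m].astype(np.float32),cv2.DIST_HUBER,0,.001,.001).ravel()
d=np.array([vx,vy])*np.sign(vx);t=(W-[x0,y0])@d
print("dir",np.degrees(np.arctan2(d[1],d[0])),"len",np.ptp(t),"ends",[x0,y0]+d*t.min(),[x0,y0]+d*t.max())
org=np.array([x0,y0])+d*(t.min()+t.max())/2
print("mid",org,"block along from mid",(ray(c,pb,.036)[:2]-org)@d)
E
```

```text
(np.float64(260.0), np.float64(172.42857142857144)) 7 250 266 165 183
block [0.4717 0.3263 0.038 ]
dir -8.421555 len 0.08692104839977205 ends [0.4682 0.3253] [0.5542 0.3126]
mid [0.5112 0.3189] block along from mid -0.03961229761961385
```

```bash
cat >> h.py <<'E'
def rule(im,c,roi,zb,zt):
    "roi x0,y0,x1,y1; zb height of underside"
    x0,y0,x1,y1=roi;I=im[y0:y1,x0:x1].astype(int);r,g,b=I[...,0],I[...,1],I[...,2]
    w=((r>g+12)&(r>95)).astype(np.uint8);o=((r>2.2*g)&(r>110))
    n,l,st,ce=cv2.connectedComponentsWithStats(w,connectivity=8);k=1+st[1:,4].argmax()
    v,u=np.where(l==k);P=np.c_[u+x0,v+y0].astype(float);ob=o[v,u]
    pb=P[ob].mean(0);W=np.array([ray(c,p,zb+.007)[:2] for p in P])
    q=W[~ob];vx,vy,a,e=cv2.fitLine(q.astype(np.float32),cv2.DIST_HUBER,0,.001,.001).ravel()
    d=np.array([vx,vy]);t=(W-[a,e])@d;A=np.array([a,e])
    return dict(ang=np.degrees(np.arctan2(d[1],d[0])),len=np.ptp(t),e1=A+d*t.min(),e2=A+d*t.max(),mid=A+d*(t.min()+t.max())/2,block=ray(c,pb,zt)[:2],pb=pb,nb=ob.sum(),along=(ray(c,pb,zt)[:2]-A-d*(t.min()+t.max())/2)@d)
E
python3 - <<'E'
from h import *
np.set_printoptions(precision=4,suppress=True)
im=cv2.imread("pics/w2.png")[:,:,::-1].copy();o=telemetry.get_obs();c=cam("wrist",o)
print(rule(im,c,(225,85,295,236),.003,.036))
print([im[v,u].tolist() for u,v in((258,170),(258,178),(264,125),(267,103),(251,215),(258,200),(280,150))])
E
```

```text
{'ang': np.float32(-7.6450796), 'len': np.float64(0.17199580035661366), 'e1': array([0.3838, 0.3361]), 'e2': array([0.5542, 0.3132]), 'mid': array([0.469 , 0.3247]), 'block': array([nan, nan]), 'pb': array([nan, nan]), 'nb': np.int64(0), 'along': np.float64(nan)}
[[223, 117, 10], [220, 113, 10], [171, 142, 92], [183, 141, 59], [187, 144, 59], [137, 122, 85], [53, 102, 79]]h.py:55: RuntimeWarning: Mean of empty slice.
  pb=P[ob].mean(0);W=np.array([ray(c,p,zb+.007)[:2] for p in P])
  ret = um.true_divide(
```

```bash
sed -i 's/o=((r>2.2\*g)&(r>110))/o=((r>1.6*g)\&(b<40))/' h.py
python3 - <<'E'
from h import *
np.set_printoptions(precision=4,suppress=True)
im=cv2.imread("pics/w2.png")[:,:,::-1].copy();o=telemetry.get_obs();c=cam("wrist",o)
print(rule(im,c,(225,85,295,236),.003,.036))
E
python3 -c "
import cv2;im=cv2.imread('pics/w2.png')[85:236,210:310];cv2.imwrite('pics/c2.png',cv2.resize(im,None,fx=3.9,fy=3.9,interpolation=cv2.INTER_CUBIC))"
```

```text
{'ang': np.float32(-7.7348814), 'len': np.float64(0.17200058971159912), 'e1': array([0.3838, 0.3361]), 'e2': array([0.5542, 0.3129]), 'mid': array([0.469 , 0.3245]), 'block': array([0.4731, 0.3237]), 'pb': array([257.866 , 173.0903]), 'nb': np.int64(321), 'along': np.float64(0.004153813528823054)}
```

View pics/c2.png

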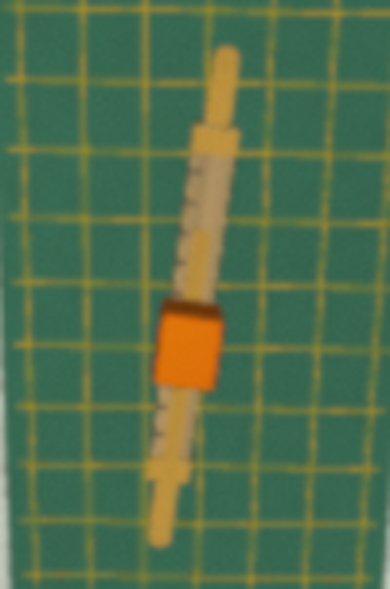

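Brass shows through the slot from the block to the lower (world +x) tip, so the slide points to world +x. The rule's yaw is about -7.7° and the block is at about (.474,.324). Grasping now.

carry_out([
  [-0.0046, 0, 0.06, 0, 0, 0.134],
  [-0.0046, 0, 0.12, 0, 0, 0.134],
  [-0.0046, 0, 0.165, 0, 0, 0.134],
  [-0.0046, 0, 0.19, 0, 0, 0.134],
  [-0.0046, 0, 0.2015, 0, 0, 0.134],
  [-0.0046, 0, 0.2015, 0, 0, 0.134],
], grip=-0.1)

```text
clock: 3.75
tool_pos: [0.4741, 0.3246, 0.0101]
orientation: [-180.0, -0.0, 172.3]
force: [-0.1, 0.4, -0.9]
opening: 0.0402
gripper_force: 0.0
```

carry_out([
  [0, 0, 0, 0, 0, 0],
  [0, 0, 0, 0, 0, 0],
  [0, 0, 0, 0, 0, 0],
  [0, 0, 0, 0, 0, 0],
], grip=-1)

```text
clock: 4.25
tool_pos: [0.4741, 0.3256, 0.0109]
orientation: [179.9, 0.0, 172.4]
force: [-1.1, -1.9, 7.2]
opening: 0.0197
gripper_force: 30.0
```

```bash
python3 - <<'E'
from h import *
o=telemetry.get_obs();print(o)
print(1)
E
```

```text
{'clock': 4.25, 'joint_pos': array([ 5.39765003e+01,  2.42806215e+01, -2.63230280e+01,  2.68286364e-02,
       -3.93291937e+01, -1.51604307e+02]), 'qvel': array([ 0.07079754, -0.00526533,  0.09044838, -0.00752232,  0.08139981,
       -0.01741187]), 'tau': array([ 1.81671395e-01, -5.02157414e+01,  1.89143962e+01,  4.07799125e+00,
        5.64731341e-01, -1.35360035e-02]), 'tool_pos': array([0.47405119, 0.32559674, 0.01094216]), 'orientation': array([1.79949024e+02, 4.69144114e-02, 1.72392915e+02]), 'force': array([-1.11740302, -1.89124618,  7.20590497]), 'moment': array([-0.50484448,  0.45735002,  0.04508081]), 'gripper_force': 30.00109076499939, 'opening': 0.01968310478386094}
1
```

carry_out([
  [0, 0, -0.04, 0, 0, 0],
  [-0.01, -0.03, -0.08, 0, 0, -0.12],
  [-0.03, -0.08, -0.08, 0, 0, -0.3],
  [-0.055, -0.135, -0.08, 0, 0, -0.48],
  [-0.08, -0.19, -0.08, 0, 0, -0.66],
  [-0.105, -0.245, -0.08, 0, 0, -0.84],
  [-0.125, -0.3, -0.08, 0, 0, -1.0],
  [-0.131, -0.323, -0.08, 0, 0, -1.035],
])

```text
clock: 5.25
tool_pos: [0.5604, -0.0145, 0.0896]
orientation: [180.0, -0.0, -128.2]
force: [0.4, 1.2, -3.2]
opening: 0.0197
gripper_force: 30.0
```

carry_out([
  [0, 0, 0, 0, 0, 0],
  [0, 0, 0, 0, 0, 0],
])

```text
clock: 5.5
tool_pos: [0.5603, -0.0123, 0.0896]
orientation: [180.0, -0.0, -128.4]
force: [-0.4, 0.3, -2.5]
opening: 0.0199
gripper_force: 30.0
```

```bash
python3 - <<'E'
from h import *
np.set_printoptions(precision=4,suppress=True)
im,c,o=snap("wrist","w3.png");print(o["tool_pos"],o["orientation"],o["force"])
E
```

```text
[ 0.5603 -0.0123  0.0896] [ 179.9676   -0.0119 -128.4047] [-0.4482  0.2666 -2.5305]
```

View pics/w3.png

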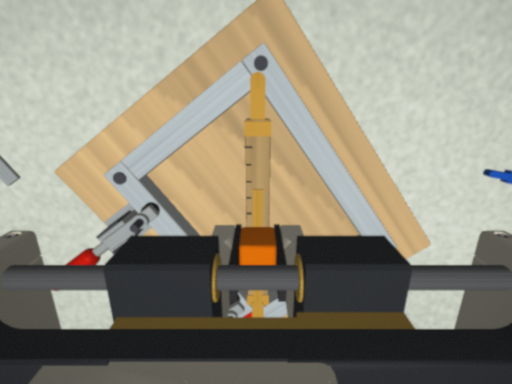

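The rule's fixed tip (258,80) hangs near the near-right inside corner. I'll fit the two inner edges around it.

```bash
cat >> h.py <<'E'
def edge(im,c,rows,side,z=.012,u0=257,skip=22):
    "scan rows from u0 outward through wood until grey; fit world line"
    hsv=cv2.cvtColor(cv2.GaussianBlur(im,(3,3),0),cv2.COLOR_RGB2HSV);S=hsv[:,:,1].astype(int);Q=[]
    for v in rows:
        u=u0+side*skip
        while 2<u<509 and S[v,u]>70: u+=side
        a,b=S[v,u-side],S[v,u];f=(a-70)/max(a-b,1)
        if abs(u-u0)>skip+2: Q.append(ray(c,(u-side+side*f,v),z)[:2])
    Q=np.array(Q,np.float32);vx,vy,x,y=cv2.fitLine(Q,cv2.DIST_HUBER,0,.001,.001).ravel()
    r=np.abs((Q-[x,y])@[-vy,vx]);return np.array([-vy,vx,vy*x-vx*y]),len(Q),r.mean()
E
python3 - <<'E'
from h import *
np.set_printoptions(precision=4,suppress=True)
im=cv2.imread("pics/w3.png")[:,:,::-1].copy();o=telemetry.get_obs();c=cam("wrist",o)
A,n,r=edge(im,c,range(118,225,3),1);print(n,r)
B,n2,r2=edge(im,c,range(108,170,3),-1);print(n2,r2)
k=isect(A,B)
def ang(l): a=np.degrees(np.arctan2(-l[0],l[1]));return a%180
print("corner",k,"near rail dir",ang(A),"side dir",ang(B))
# tip-centre position in corner: 4mm from both, on the TCP side
tcp=o["tool_pos"][:2]
def off(l): s=np.sign(l@[*tcp,1]);l=l*s;return l-np.array([0,0,.004])
t=isect(off(A),off(B));yaw=np.radians(o["orientation"][2]+180);u=np.array([np.cos(yaw),np.sin(yaw)])
ft=tcp-.085*u;print("home",t,"fixed tip est",ft,"u",u,"diff in u,perp",(t-ft)@u,(t-ft)@[-u[1],u[0]],"px",proj(c,[*ft,.09]))
E
```

```text
35 2.3807037e-05
21 3.0670577e-05
corner [ 0.5016 -0.0858] near rail dir 87.73082 side dir 178.58575
home [ 0.5058 -0.0819] fixed tip est [ 0.5077 -0.0785] u [0.6204 0.7843] diff in u,perp -0.0038491582209727263 -0.0006547330094212416 px [256.9702  98.1704]
```

```bash
python3 - <<'E'
from h import *
np.set_printoptions(precision=4,suppress=True)
im=cv2.imread("pics/w3.png")[:,:,::-1].copy();o=telemetry.get_obs();c=cam("wrist",o)
hsv=cv2.cvtColor(im,cv2.COLOR_RGB2HSV)
print([(v,hsv[v,258].tolist()) for v in range(62,86,2)])
print([(u,hsv[90,u].tolist()) for u in range(244,274,2)])
for v in(78,80): 
  p=ray(c,(258,v),.092)[:2];u=np.array([.6204,.7843]);d=p-o["tool_pos"][:2];print(v,d@u,d@[-u[1],u[0]])
E
```

```text
[(62, [111, 23, 77]), (64, [111, 23, 77]), (66, [110, 20, 76]), (68, [111, 23, 78]), (70, [98, 8, 136]), (72, [18, 114, 184]), (74, [20, 172, 187]), (76, [20, 171, 188]), (78, [20, 171, 188]), (80, [20, 172, 188]), (82, [20, 173, 189]), (84, [20, 173, 190])]
[(244, [97, 17, 197]), (246, [97, 17, 197]), (248, [86, 10, 181]), (250, [18, 105, 178]), (252, [20, 173, 195]), (254, [20, 171, 197]), (256, [20, 171, 197]), (258, [20, 173, 196]), (260, [20, 174, 196]), (262, [20, 170, 196]), (264, [19, 137, 194]), (266, [60, 4, 183]), (268, [97, 18, 189]), (270, [95, 16, 188]), (272, [97, 18, 187])]
78 -0.09498203419989892 0.0005414985305774722
80 -0.09401102303661495 0.0005425167292486682
```

carry_out([
  [-0.0077, -0.001, 0.02, 0, 0, 0],
  [-0.0077, -0.001, 0.04, 0, 0, 0],
  [-0.0077, -0.001, 0.055, 0, 0, 0],
  [-0.0077, -0.001, 0.064, 0, 0, 0],
  [-0.0077, -0.001, 0.068, 0, 0, 0],
  [-0.0077, -0.001, 0.068, 0, 0, 0],
])

```text
clock: 6.3
tool_pos: [0.5663, -0.0068, 0.0221]
orientation: [-180.0, 0.0, -128.3]
force: [-0.1, -0.4, -3.3]
opening: 0.0201
gripper_force: 30.0
```

carry_out([
  [0, 0, 0.001, 0, 0, 0],
  [0, 0, 0.002, 0, 0, 0],
  [0, 0, 0.002, 0, 0, 0],
])

```text
clock: 6.68
tool_pos: [0.5663, -0.0069, 0.0201]
orientation: [-180.0, 0.0, -128.3]
force: [0.4, 0.0, -2.7]
opening: 0.0195
gripper_force: 30.0
```

```bash
python3 - <<'E'
from h import *
np.set_printoptions(precision=4,suppress=True)
im,c,o=snap("wrist","w4.png");print(o["tool_pos"],o["orientation"],o["force"])
cv2.imwrite("pics/c4.png",cv2.resize(im[40:250,120:390,::-1],None,fx=2.4,fy=2.4,interpolation=2))
E
```

```text
[ 0.5663 -0.0069  0.0201] [-179.992     0.0147 -128.3388] [ 0.3591  0.0311 -2.6779]
```

View pics/c4.png

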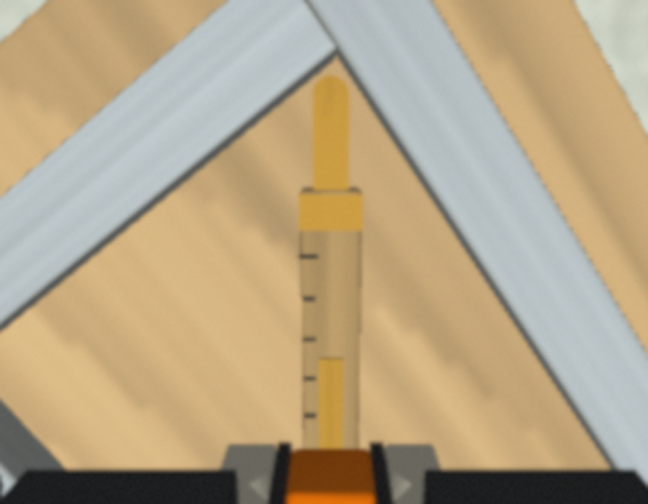

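Rule is just above the board, fixed tip about 2.2 mm off both walls. The rule's full weight is still on the gripper, so I lower further.

carry_out([
  [0, 0.0005, 0.0005, 0, 0, 0],
  [0, 0.0005, 0.001, 0, 0, 0],
  [0, 0.0005, 0.001, 0, 0, 0],
])

```text
clock: 7.1
tool_pos: [0.5666, -0.0064, 0.02]
orientation: [-179.9, 0.1, -128.3]
force: [-1.5, -0.6, 6.2]
opening: 0.0195
gripper_force: 30.0
```

carry_out([
  [0, 0, 0.0005, 0, 0, 0],
  [0, 0, 0.0005, 0, 0, 0],
])

```text
clock: 7.35
tool_pos: [0.5668, -0.0062, 0.0199]
orientation: [-179.9, 0.1, -128.3]
force: [-2.2, 0.8, 10.8]
opening: 0.0196
gripper_force: 30.0
```

carry_out([
  [0.002, 0, -0.0008, 0, 0, 0],
  [0.004, 0, -0.0008, 0, 0, 0],
  [0.006, 0, -0.0008, 0, 0, 0],
  [0.008, 0, -0.0008, 0, 0, 0],
  [0.009, 0, -0.0008, 0, 0, 0],
  [0.009, 0, -0.0008, 0, 0, 0],
])

```text
clock: 8.1
tool_pos: [0.5609, -0.0135, 0.02]
orientation: [-179.9, 0.1, -128.3]
force: [-0.6, 0.7, 6.9]
opening: 0.0196
gripper_force: 30.0
```

carry_out([
  [0.001, 0, 0, 0, 0, 0],
  [0.0018, 0, 0, 0, 0, 0],
  [0.0018, 0, 0, 0, 0, 0],
])

```text
clock: 8.48
tool_pos: [0.5601, -0.0146, 0.02]
orientation: [-179.9, 0.1, -128.3]
force: [0.3, 2.9, 5.3]
opening: 0.02
gripper_force: 30.0
```

```bash
cat >> h.py <<'E'
def st():
    o=telemetry.get_obs();y=np.radians(o["orientation"][2]+180);u=np.array([np.cos(y),np.sin(y)]);p=np.array([-u[1],u[0]])
    print("tcp",o["tool_pos"],"F along u %.2f perp %.2f z %.2f"%(o["force"][:2]@u,o["force"][:2]@p,o["force"][2]),"yaw %.2f"%(np.degrees(y)),"t",o["clock"])
    return o,u,p
E
python3 - <<'E'
from h import *
np.set_printoptions(precision=4,suppress=True)
st();im,c,o=snap("wrist","w5.png")
cv2.imwrite("pics/c5.png",cv2.resize(im[40:180,190:340,::-1],None,fx=4,fy=4,interpolation=2))
E
```

```text
tcp [ 0.5601 -0.0146  0.02  ] F along u 2.45 perp 1.51 z 5.30 yaw 51.69 t 8.475
```

View pics/c5.png

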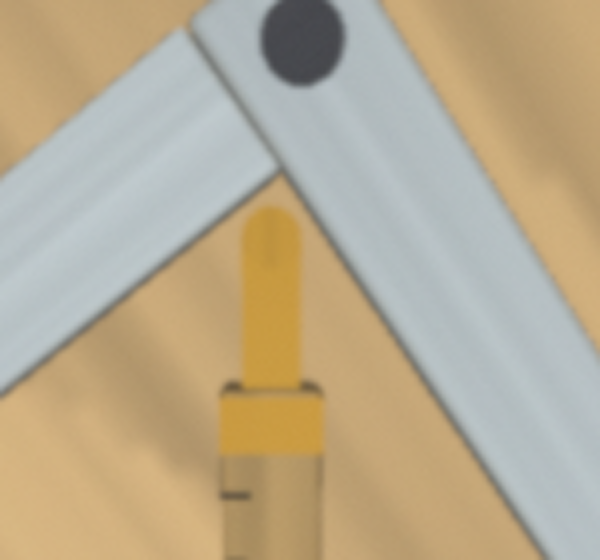

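Tip at crop (271,236), corner at (282,175): gaps of about 2.4 and 2.1 mm remain. I'll write a gap measure and step in.

carry_out([
  [0.001, 0.0007, 0, 0, 0, 0],
  [0.002, 0.0007, 0, 0, 0, 0],
  [0.002, 0.0007, 0, 0, 0, 0],
])

```text
clock: 8.9
tool_pos: [0.5587, -0.0157, 0.02]
orientation: [-179.9, 0.1, -128.3]
force: [3.4, 2.6, 6.1]
opening: 0.0194
gripper_force: 30.0
```

```bash
cat >> h.py <<'E'
def tipgap(f=None,im=None,o=None,show=True):
    "gap of fixed tip (tool +x side, image top) to the two walls, image right wall and left wall"
    if im is None:
        o,u,p=st();im=viewer.snapshot("wrist")
    if f: cv2.imwrite("pics/"+f,im[:,:,::-1])
    c=cam("wrist",o);A,n,r=edge(im,c,range(112,215,3),1);B,n2,r2=edge(im,c,range(110,165,3),-1)
    hsv=cv2.cvtColor(im,cv2.COLOR_RGB2HSV).astype(int)
    m=((hsv[:,:,1]>155)&(hsv[:,:,2]>150)).astype(np.uint8);m[:60]=0;m[135:]=0;m[:,:235]=0;m[:,285:]=0
    v,uu=np.where(m);top=v.min();w=[np.ptp(uu[v==k])+1 for k in range(top+12,top+24)];ctr=[uu[v==k].mean() for k in range(top+12,top+24)]
    R0=np.median(w)/2;q=(np.median(ctr),top-.5+R0);z=o["tool_pos"][2]-.0199+.023
    t=ray(c,q,z)[:2];tcp=o["tool_pos"][:2];g=[]
    for l in(A,B): l=l*np.sign(l@[*tcp,1]);g.append((l@[*t,1]-.004)*1000)
    ang=[(np.degrees(np.arctan2(-l[0],l[1])))%180 for l in(A,B)]
    y=np.radians(o["orientation"][2]+180);u=np.array([np.cos(y),np.sin(y)]);d=t-tcp
    print("gaps mm right,left",g,"wall ang",ang,"tip rel tcp u %.2f perp %.2f"%(d@u*1e3,d@[-u[1],u[0]]*1e3),"R",R0,"res",r,r2,"corner",isect(A,B),"tip",t)
E
python3 - <<'E'
from h import *
np.set_printoptions(precision=4,suppress=True)
im=cv2.imread("pics/w5.png")[:,:,::-1].copy();o=telemetry.get_obs();o["tool_pos"]=np.array([.5601,-.0146,.02]);tipgap(im=im,o=o)
tipgap()
E
```

```text
gaps mm right,left [np.float64(1.9095639804221944), np.float64(1.2270854114550014)] wall ang [np.float32(87.65829), np.float32(178.51015)] tip rel tcp u -85.10 perp 0.02 R 6.5 res 2.1101265e-05 2.5395017e-05 corner [ 0.5012 -0.0864] tip [ 0.5073 -0.0814]
tcp [ 0.5587 -0.0157  0.02  ] F along u 4.17 perp -1.03 z 6.15 yaw 51.70 t 8.9
gaps mm right,left [np.float64(0.5226283763043494), np.float64(-0.01973194457209268)] wall ang [np.float32(87.65656), np.float32(178.47545)] tip rel tcp u -85.10 perp 0.02 R 6.5 res 1.6322225e-05 2.6259859e-05 corner [ 0.5013 -0.0863] tip [ 0.506  -0.0825]
```

carry_out([
  [0.0003, 0.0005, 0, 0, 0, 0],
  [0.0003, 0.0005, 0, 0, 0, 0],
])

```text
clock: 9.2
tool_pos: [0.5582, -0.0158, 0.02]
orientation: [-179.9, 0.1, -128.3]
force: [3.5, 1.3, 4.6]
opening: 0.0195
gripper_force: 30.0
```

```bash
python3 - <<'E'
from h import *
np.set_printoptions(precision=4,suppress=True)
tipgap()
E
```

```text
tcp [ 0.5582 -0.0158  0.02  ] F along u 3.21 perp -1.92 z 4.56 yaw 51.70 t 9.2
gaps mm right,left [np.float64(0.04470078250562795), np.float64(-0.08334887193142335)] wall ang [np.float32(87.6327), np.float32(178.49709)] tip rel tcp u -85.10 perp 0.03 R 6.5 res 1.6036865e-05 2.2151553e-05 corner [ 0.5013 -0.0864] tip [ 0.5055 -0.0826]
```

carry_out([
  [-0.003, 0, 0, 0, 0, 0],
  [-0.008, -0.0001, 0, 0, 0, 0.001],
  [-0.013, -0.0001, 0, 0, 0, 0.001],
  [-0.018, -0.0002, 0, 0, 0, 0.002],
  [-0.022, -0.0003, 0, 0, 0, 0.0023],
  [-0.025, -0.0003, 0, 0, 0, 0.0023],
  [-0.027, -0.0003, 0, 0, 0, 0.0023],
  [-0.028, -0.0003, 0, 0, 0, 0.0023],
])

```text
clock: 10.25
tool_pos: [0.5747, 0.0051, 0.0199]
orientation: [-179.9, -0.0, -128.4]
force: [1.0, -2.7, 9.5]
opening: 0.0198
gripper_force: 30.0
```

```bash
sed -i 's/m\[:60\]=0;m\[135:\]=0/m[:5]=0;m[135:]=0/; s/range(112,215,3),1)/range(r0,r0+103,3),1)/; s/range(110,165,3),-1)/range(r0-2,r0+53,3),-1)/; s/def tipgap(f=None,/def tipgap(f=None,r0=112,/' h.py; python3 - <<'E'
from h import *
np.set_printoptions(precision=4,suppress=True)
tipgap("w6.png",62)
E
```

```text
tcp [0.5747 0.0051 0.0199] F along u -1.44 perp -2.47 z 9.46 yaw 51.57 t 10.25
gaps mm right,left [np.float64(0.2750064795677999), np.float64(0.17415499436132867)] wall ang [np.float32(87.66909), np.float32(178.40915)] tip rel tcp u -111.88 perp -0.23 R 7.0 res 2.678491e-05 3.059074e-05 corner [ 0.5009 -0.0867] tip [ 0.5053 -0.0826]
```

carry_out([
  [-0.001, 0, -0.0003, 0, 0, 0],
  [-0.002, 0, -0.0003, 0, 0, 0],
  [-0.0025, 0, -0.0003, 0, 0, 0],
  [-0.0025, 0, -0.0003, 0, 0, 0],
])

```text
clock: 10.8
tool_pos: [0.576, 0.007, 0.0199]
orientation: [-180.0, -0.0, -128.4]
force: [1.2, -2.0, 6.3]
opening: 0.0199
gripper_force: 30.0
```

carry_out([
  [-0.0005, 0, 0, 0, 0, 0],
  [-0.0005, 0, 0, 0, 0, 0],
])

```text
clock: 11.05
tool_pos: [0.5763, 0.0073, 0.02]
orientation: [-180.0, -0.0, -128.4]
force: [1.7, -2.6, 6.5]
opening: 0.0193
gripper_force: 30.0
```

```bash
python3 - <<'E'
from h import *
np.set_printoptions(precision=4,suppress=True)
tipgap(None,62)
E
```

```text
tcp [0.5763 0.0073 0.02  ] F along u -1.01 perp -2.96 z 6.55 yaw 51.55 t 11.05
gaps mm right,left [np.float64(0.14357152957456334), np.float64(0.2932493853534147)] wall ang [np.float32(87.70242), np.float32(178.36081)] tip rel tcp u -114.56 perp -0.23 R 7.0 res 3.1110703e-05 3.5864174e-05 corner [ 0.5009 -0.0867] tip [ 0.5052 -0.0825]
```

carry_out([
  [-0.0005, -0.0001, 0, 0, 0, 0],
  [-0.0005, -0.0001, 0, 0, 0, 0],
])

```text
clock: 11.35
tool_pos: [0.5764, 0.0075, 0.0199]
orientation: [-180.0, -0.1, -128.5]
force: [0.3, -2.6, 8.7]
opening: 0.0197
gripper_force: 30.0
```

carry_out([
  [-0.0004, 0, 0, 0, 0, 0],
  [-0.0004, 0, 0, 0, 0, 0],
])

```text
clock: 11.6
tool_pos: [0.5764, 0.0075, 0.0199]
orientation: [-180.0, -0.1, -128.5]
force: [0.7, -3.6, 8.0]
opening: 0.0194
gripper_force: 30.0
```

```bash
python3 - <<'E'
from h import *
np.set_printoptions(precision=4,suppress=True)
tipgap(None,62)
E
```

```text
tcp [0.5764 0.0075 0.0199] F along u -2.37 perp -2.73 z 7.95 yaw 51.54 t 11.6
gaps mm right,left [np.float64(0.26791932554904097), np.float64(0.5650319407164324)] wall ang [np.float32(87.67378), np.float32(178.45905)] tip rel tcp u -114.58 perp -0.23 R 7.0 res 2.8575101e-05 3.6498706e-05 corner [ 0.5009 -0.0868] tip [ 0.5053 -0.0823]
```

carry_out([
  [-0.0001, -0.0005, 0, 0, 0, 0.002],
  [-0.0001, -0.0005, 0, 0, 0, 0.002],
])

```text
clock: 11.9
tool_pos: [0.5765, 0.0075, 0.0199]
orientation: [180.0, -0.1, -128.6]
force: [-0.2, -2.3, 9.7]
opening: 0.0199
gripper_force: 30.0
```

```bash
python3 - <<'E'
from h import *
np.set_printoptions(precision=4,suppress=True)
tipgap(None,62)
im=viewer.snapshot("side");cv2.imwrite("pics/s1.png",im[:,:,::-1])
E
```

```text
tcp [0.5765 0.0075 0.0199] F along u -1.89 perp -1.30 z 9.71 yaw 51.42 t 11.9
gaps mm right,left [np.float64(0.13006025117856881), np.float64(0.6343209047360333)] wall ang [np.float32(87.707634), np.float32(178.4114)] tip rel tcp u -114.58 perp -0.24 R 7.0 res 3.0111289e-05 3.9799022e-05 corner [ 0.5009 -0.0867] tip [ 0.5052 -0.0822]
```

carry_out([
  [-0.0004, -0.0003, -0.0004, 0, 0, 0],
  [-0.0004, -0.0003, -0.0004, 0, 0, 0],
  [-0.0004, -0.0003, -0.0004, 0, 0, 0],
  [-0.0004, -0.0003, -0.0004, 0, 0, 0],
  [-0.0004, -0.0003, -0.0004, 0, 0, 0],
  [-0.0004, -0.0003, -0.0004, 0, 0, 0],
])

```text
clock: 12.75
tool_pos: [0.5765, 0.0075, 0.02]
orientation: [179.9, -0.1, -128.6]
force: [-1.9, -1.7, 7.4]
opening: 0.0196
gripper_force: 30.0
```

```bash
python3 - <<'E'
from h import *
np.set_printoptions(precision=4,suppress=True)
tipgap(None,62)
E
```

```text
tcp [0.5765 0.0075 0.02  ] F along u -2.51 perp 0.37 z 7.38 yaw 51.41 t 12.75
gaps mm right,left [np.float64(0.12595500547030528), np.float64(0.7118973934538593)] wall ang [np.float32(87.72343), np.float32(178.48877)] tip rel tcp u -114.59 perp -0.24 R 7.0 res 3.293078e-05 3.9347906e-05 corner [ 0.5009 -0.0868] tip [ 0.5052 -0.0822]
```

carry_out([
  [0, 0, -0.0018, 0, 0, 0],
  [0, 0, -0.0018, 0, 0, 0],
  [0.0012, 0.0002, -0.0018, 0, 0, 0],
  [0.0012, 0.0002, -0.0018, 0, 0, 0],
  [0.0012, 0.0002, -0.0005, 0, 0, 0],
  [0.0012, 0.0002, -0.0002, 0, 0, 0],
])

```text
clock: 13.55
tool_pos: [0.5766, 0.0077, 0.0201]
orientation: [180.0, -0.0, -128.6]
force: [0.2, -3.3, -1.9]
opening: 0.0198
gripper_force: 30.0
```

```bash
python3 - <<'E'
from h import *
np.set_printoptions(precision=4,suppress=True)
tipgap(None,62)
E
```

```text
tcp [0.5766 0.0077 0.0201] F along u -2.40 perp -2.22 z -1.94 yaw 51.41 t 13.55
gaps mm right,left [np.float64(-0.07648530686054852), np.float64(1.1293313795747613)] wall ang [np.float32(87.66611), np.float32(178.38055)] tip rel tcp u -114.55 perp 0.26 R 7.0 res 3.107179e-05 3.8411512e-05 corner [ 0.5009 -0.0867] tip [ 0.505  -0.0817]
```

carry_out([
  [0.0006, 0, -0.0003, 0, 0, 0],
  [0.0012, -0.0002, -0.0003, 0, 0, 0],
  [0.0012, -0.0002, -0.0003, 0, 0, 0],
])

```text
clock: 13.98
tool_pos: [0.5765, 0.007, 0.0205]
orientation: [-180.0, 0.0, -128.6]
force: [1.0, 0.5, -3.0]
opening: 0.0195
gripper_force: 30.0
```

```bash
python3 - <<'E'
from h import *
np.set_printoptions(precision=4,suppress=True)
tipgap(None,62)
E
```

```text
tcp [0.5765 0.007  0.0205] F along u 0.96 perp -0.48 z -2.99 yaw 51.43 t 13.975
gaps mm right,left [np.float64(-0.1738039482606056), np.float64(0.4789643881923551)] wall ang [np.float32(87.68763), np.float32(178.4455)] tip rel tcp u -114.54 perp 0.26 R 7.0 res 2.8438386e-05 3.735629e-05 corner [ 0.5009 -0.0868] tip [ 0.5049 -0.0824]
```

carry_out([
  [0.0003, -0.0004, 0, 0, 0, 0],
  [0.0003, -0.0004, 0, 0, 0, 0],
  [0.0003, -0.0004, 0.0008, 0, 0, 0],
  [0.0003, -0.0004, 0.0011, 0, 0, 0],
  [0.0003, -0.0004, 0.0011, 0, 0, 0],
])

```text
clock: 14.65
tool_pos: [0.5766, 0.0063, 0.02]
orientation: [-180.0, 0.0, -128.6]
force: [-1.5, 1.5, 4.5]
opening: 0.0197
gripper_force: 30.0
```

```bash
python3 - <<'E'
from h import *
np.set_printoptions(precision=4,suppress=True)
tipgap(None,62)
E
```

```text
tcp [0.5766 0.0063 0.02  ] F along u 0.23 perp 2.11 z 4.48 yaw 51.43 t 14.65
gaps mm right,left [np.float64(-0.017067719199400505), np.float64(-0.28050729225509097)] wall ang [np.float32(87.65233), np.float32(178.36488)] tip rel tcp u -114.54 perp 0.26 R 7.0 res 3.3487206e-05 3.5050623e-05 corner [ 0.5009 -0.0867] tip [ 0.505  -0.0831]
```

carry_out([
  [-0.0006, 0, 0, 0, 0, 0],
  [-0.0009, 0, 0, 0, 0, 0],
  [-0.0009, 0, 0, 0, 0, 0],
])

```text
clock: 15.08
tool_pos: [0.5768, 0.0066, 0.02]
orientation: [-180.0, -0.0, -128.6]
force: [-2.1, -0.5, 6.2]
opening: 0.0198
gripper_force: 30.0
```

```bash
python3 - <<'E'
from h import *
np.set_printoptions(precision=4,suppress=True)
tipgap(None,62)
E
```

```text
tcp [0.5768 0.0066 0.02  ] F along u -1.65 perp 1.34 z 6.21 yaw 51.43 t 15.075
gaps mm right,left [np.float64(-0.10202110308854193), np.float64(-0.2716203380199005)] wall ang [np.float32(87.672585), np.float32(178.41615)] tip rel tcp u -115.00 perp 0.26 R 7.0 res 2.6533351e-05 2.7207643e-05 corner [ 0.5009 -0.0867] tip [ 0.5049 -0.0831]
```

carry_out([
  [-0.0005, 0, 0, 0, 0, 0],
  [-0.0008, 0, 0, 0, 0, 0],
  [-0.0008, 0, 0, 0, 0, 0],
  [-0.0008, 0, 0, 0, 0, 0],
])

```text
clock: 15.62
tool_pos: [0.5769, 0.0068, 0.02]
orientation: [180.0, -0.1, -128.6]
force: [-4.0, -1.9, 8.1]
opening: 0.0199
gripper_force: 30.0
```

```bash
python3 - <<'E'
from h import *
np.set_printoptions(precision=4,suppress=True)
tipgap(None,62)
E
```

```text
tcp [0.5769 0.0068 0.02  ] F along u -3.95 perp 1.95 z 8.14 yaw 51.43 t 15.625
gaps mm right,left [np.float64(-0.04256311715011493), np.float64(-0.06880593258270715)] wall ang [np.float32(87.696266), np.float32(178.47412)] tip rel tcp u -115.01 perp 0.26 R 7.0 res 2.8256021e-05 2.8254768e-05 corner [ 0.5009 -0.0868] tip [ 0.505 -0.083]
```

carry_out([
  [0, 0, 0, 0, 0, 0],
  [0, 0, 0, 0, 0, 0],
  [0, 0, 0, 0, 0, 0],
  [0, 0, 0, 0, 0, 0],
  [0, 0, 0, 0, 0, 0],
  [0, 0, 0, 0, 0, 0],
])

```text
clock: 16.42
tool_pos: [0.577, 0.0068, 0.02]
orientation: [180.0, -0.1, -128.6]
force: [-3.2, -2.9, 7.9]
opening: 0.0199
gripper_force: 30.0
```

carry_out([
  [0.005, 0, -0.0003, 0, 0, 0],
  [0.01, 0, -0.0003, 0, 0, 0],
  [0.015, 0, -0.0003, 0, 0, 0],
  [0.02, 0, -0.0003, 0, 0, 0],
  [0.025, 0, -0.0003, 0, 0, 0],
  [0.029, 0, -0.0003, 0, 0, 0],
  [0.031, 0, -0.0003, 0, 0, 0],
  [0.031, 0, -0.0003, 0, 0, 0],
])

```text
clock: 17.42
tool_pos: [0.5584, -0.0168, 0.02]
orientation: [-180.0, 0.0, -128.6]
force: [-0.5, 1.5, 5.3]
opening: 0.0198
gripper_force: 30.0
```

```bash
python3 - <<'E'
from h import *
np.set_printoptions(precision=4,suppress=True)
tipgap()
E
```

```text
tcp [ 0.5584 -0.0168  0.02  ] F along u 0.83 perp 1.29 z 5.31 yaw 51.42 t 17.425
gaps mm right,left [np.float64(-0.1558812074549075), np.float64(-0.42036473010797704)] wall ang [np.float32(87.65453), np.float32(178.5429)] tip rel tcp u -84.84 perp 0.28 R 7.0 res 1.8182462e-05 2.7164006e-05 corner [ 0.5013 -0.0864] tip [ 0.5053 -0.0829]
```

carry_out([
  [0, 0, -0.01, 0, 0, 0],
  [-0.002, 0, -0.03, 0, 0, 0],
  [-0.004, 0, -0.055, 0, 0, 0],
  [-0.006, 0, -0.072, 0, 0, 0.05],
  [-0.008, 0.001, -0.078, 0, 0, 0.15],
  [-0.01, 0.002, -0.078, 0, 0, 0.29],
  [-0.0122, 0.004, -0.078, 0, 0, 0.44],
  [-0.0122, 0.0062, -0.078, 0, 0, 0.6],
])

```text
clock: 18.48
tool_pos: [0.5598, -0.0037, 0.0973]
orientation: [180.0, -0.1, -163.3]
force: [-0.1, -0.4, -2.3]
opening: 0.0196
gripper_force: 30.0
```

carry_out([
  [0, 0, 0, 0, 0, 0.16],
  [0, 0, 0, 0, 0, 0.32],
  [0, 0, 0, 0, 0, 0.48],
  [0, 0, 0, 0, 0, 0.64],
  [0, 0, 0, 0, 0, 0.8],
  [0, 0, 0, 0, 0, 0.96],
  [0, 0, 0, 0, 0, 1.1],
  [0, 0, 0, 0, 0, 1.2],
])

```text
clock: 19.48
tool_pos: [0.5597, -0.0038, 0.0972]
orientation: [-179.9, -0.1, 128.0]
force: [-0.8, -0.1, -2.1]
opening: 0.0198
gripper_force: 30.0
```

carry_out([
  [0, 0, 0.02, 0, 0, 0.05],
  [0, 0, 0.04, 0, 0, 0.068],
  [0, 0, 0.045, 0, 0, 0.068],
  [0, 0, 0.045, 0, 0, 0.068],
])

```text
clock: 19.98
tool_pos: [0.5605, -0.0036, 0.0525]
orientation: [-179.9, -0.0, 124.4]
force: [-0.1, 0.0, -2.4]
opening: 0.0199
gripper_force: 30.0
```

```bash
python3 - <<'E'
from h import *
np.set_printoptions(precision=4,suppress=True)
print(telemetry.get_obs()["joint_pos"])
tipgap("w7.png")
E
```

```text
[  19.6506   19.9593  -26.0792    0.0103  -44.0412 -165.2406]
tcp [ 0.5605 -0.0036  0.0525] F along u -0.05 perp -0.08 z -2.38 yaw 304.42 t 19.975
gaps mm right,left [np.float64(7.01873916921553), np.float64(0.5417552374784619)] wall ang [np.float32(176.80905), np.float32(87.735794)] tip rel tcp u -83.42 perp -1.50 R 6.5 res 0.0046671247 1.3309457e-05 corner [0.508  0.0757] tip [0.5121 0.0644]
```

```bash
sed -i 's/range(r0,r0+103,3),1)/range(r0,r0+(103 if sw==0 else 51),3),1)/; s/range(r0-2,r0+53,3),-1)/range(r0-2,r0+(53 if sw==0 else 101),3),-1)/; s/r0=112,im/r0=112,sw=0,im/' h.py; python3 - <<'E'
from h import *
np.set_printoptions(precision=4,suppress=True)
im=cv2.imread("pics/w7.png")[:,:,::-1].copy();o=telemetry.get_obs()
for r0 in (112,120,126): tipgap(r0=r0,sw=1,im=im,o=o)
cv2.imwrite("pics/c7.png",np.hstack([cv2.resize(im[20:240,120:390,::-1],None,fx=2.4,fy=2.4,interpolation=2)]))
E
```

```text
gaps mm right,left [np.float64(5.059177502264898), np.float64(0.4949081279977986)] wall ang [np.float32(178.60349), np.float32(87.723015)] tip rel tcp u -83.42 perp -1.50 R 6.5 res 9.291953e-06 1.7790973e-05 corner [0.5085 0.0737] tip [0.5126 0.0646]
gaps mm right,left [np.float64(5.011888717983377), np.float64(0.49113382079502343)] wall ang [np.float32(178.64766), np.float32(87.72376)] tip rel tcp u -83.42 perp -1.50 R 6.5 res 2.155355e-05 1.7844746e-05 corner [0.5085 0.0737] tip [0.5126 0.0646]
gaps mm right,left [np.float64(5.028861519064138), np.float64(0.48460709526021783)] wall ang [np.float32(178.62743), np.float32(87.71615)] tip rel tcp u -83.42 perp -1.50 R 6.5 res 2.3002442e-05 1.7850454e-05 corner [0.5085 0.0737] tip [0.5126 0.0646]
```

View pics/c7.png

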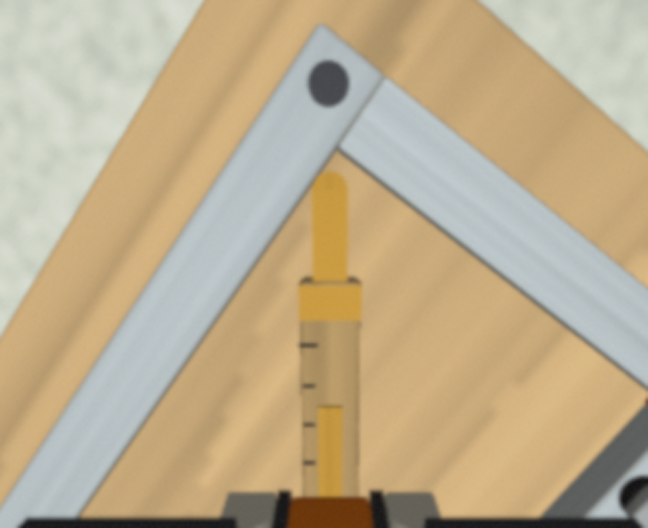

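Fixed tip at crop (330,188), near-left corner at (338,148). Lowering with a small lateral correction.

carry_out([
  [0.0005, 0.0016, 0.015, 0, 0, 0],
  [0.0005, 0.0016, 0.026, 0, 0, 0],
  [0.0005, 0.0016, 0.031, 0, 0, 0],
  [0.0005, 0.0016, 0.0322, 0, 0, 0],
  [0.0005, 0.0016, 0.033, 0, 0, 0],
  [0.0005, 0.0016, 0.033, 0, 0, 0],
])

```text
clock: 20.78
tool_pos: [0.5621, -0.002, 0.02]
orientation: [180.0, 0.0, 124.4]
force: [-1.8, -0.8, 0.3]
opening: 0.0199
gripper_force: 30.0
```

```bash
python3 - <<'E'
from h import *
np.set_printoptions(precision=4,suppress=True)
tipgap("w8.png",sw=1)
im=cv2.imread("pics/w8.png")[:,:,::-1].copy();hsv=cv2.cvtColor(im,cv2.COLOR_RGB2HSV).astype(int)
m=((hsv[:,:,1]>155)&(hsv[:,:,2]>150))
for v in range(76,112,3): print(v,np.where(m[v,235:285])[0]+235)
E
```

```text
tcp [ 0.5621 -0.002   0.02  ] F along u -0.36 perp -1.92 z 0.28 yaw 304.39 t 20.775
gaps mm right,left [np.float64(3.411903175159107), np.float64(2.3588376647909506)] wall ang [np.float32(178.5642), np.float32(87.68561)] tip rel tcp u -83.42 perp -1.51 R 6.5 res 1.493317e-05 2.3035815e-05 corner [0.5077 0.0736] tip [0.5137 0.066 ]
76 []
79 []
82 []
85 []
88 []
91 []
94 [252 253 254 255 256 257 258 259 260 261 262]
97 [251 252 253 254 255 256 257 258 259 260 261 262 263]
100 [251 252 253 254 255 256 257 258 259 260 261 262 263]
103 [251 252 253 254 255 256 257 258 259 260 261 262 263]
106 [251 252 253 254 255 256 257 258 259 260 261 262 263]
109 [251 252 253 254 255 256 257 258 259 260 261 262 263]
```

```bash
python3 - <<'E'
from h import *
np.set_printoptions(precision=5,suppress=True)
o=telemetry.get_obs();c=cam("wrist",o)
print(o["tool_pos"],o["orientation"]);print(c[0],viewer.camera_info("wrist")["tool_from_camera"])
for q in((257,99),(257.75,99)):
  p=ray(c,q,.023);print(p,tool(o,p))
im=cv2.imread("pics/w5.png")[:,:,::-1].copy();hsv=cv2.cvtColor(im,cv2.COLOR_RGB2HSV).astype(int)
m=((hsv[:,:,1]>155)&(hsv[:,:,2]>150))
for v in range(82,112,3): w=np.where(m[v,235:285])[0]+235;print(v,w.min() if w.size else 0,w.max() if w.size else 0)
E
```

```text
[ 0.56213 -0.00196  0.02   ] [179.96914   0.01208 124.39701]
[[280.50896   0.      257.24322]
 [  0.      280.50896 188.33423]
 [  0.        0.        1.     ]] [[ 0.00027 -0.95142 -0.3079   0.08364]
 [ 1.       0.00044 -0.00046 -0.00129]
 [ 0.00057 -0.3079   0.95142 -0.15853]
 [ 0.       0.       0.       1.     ]]
[0.51404 0.0656  0.023  ] [ 0.08292 -0.00151 -0.00301]
[0.51437 0.06583 0.023  ] [ 0.08292 -0.00111 -0.00301]
82 0 0
85 0 0
88 0 0
91 0 0
94 253 261
97 252 263
100 251 264
103 251 264
106 251 263
109 251 263
```

carry_out([
  [0.0015, 0.0001, 0.0003, 0, 0, 0],
  [0.003, 0.0001, 0.0003, 0, 0, 0],
  [0.0035, 0.0001, 0.0003, 0, 0, 0],
  [0.0035, 0.0001, 0.0003, 0, 0, 0],
])

```text
clock: 21.32
tool_pos: [0.5612, 0.0013, 0.02]
orientation: [179.9, 0.0, 124.4]
force: [1.4, -2.8, 5.3]
opening: 0.02
gripper_force: 30.0
```

```bash
python3 - <<'E'
from h import *
np.set_printoptions(precision=4,suppress=True)
tipgap(sw=1)
E
```

```text
tcp [0.5612 0.0013 0.02  ] F along u 3.13 perp -0.46 z 5.27 yaw 304.42 t 21.325
gaps mm right,left [np.float64(0.05104186734961394), np.float64(1.1768575723017962)] wall ang [np.float32(178.55873), np.float32(87.70842)] tip rel tcp u -83.42 perp -1.51 R 6.5 res 1.4321462e-05 1.9947576e-05 corner [0.5077 0.0734] tip [0.5128 0.0693]
```

carry_out([
  [0.0004, -0.0008, 0, 0, 0, 0],
  [0.0005, -0.0011, 0, 0, 0, 0],
  [0.0005, -0.0011, 0, 0, 0, 0],
])

```text
clock: 21.75
tool_pos: [0.5603, 0.0014, 0.0199]
orientation: [179.8, 0.0, 124.4]
force: [4.8, -0.2, 5.3]
opening: 0.0199
gripper_force: 30.0
```

```bash
python3 - <<'E'
from h import *
np.set_printoptions(precision=4,suppress=True)
tipgap(sw=1)
E
```

```text
tcp [0.5603 0.0014 0.0199] F along u 2.84 perp 3.87 z 5.27 yaw 304.42 t 21.75
gaps mm right,left [np.float64(-0.018392691945780942), np.float64(0.2387139335433587)] wall ang [np.float32(178.54872), np.float32(87.69259)] tip rel tcp u -83.42 perp -1.51 R 6.5 res 1.5081471e-05 1.8184759e-05 corner [0.5078 0.0734] tip [0.5119 0.0694]
```

carry_out([
  [-0.003, -0.0002, 0, 0, 0, 0],
  [-0.008, -0.0002, 0, 0, 0, 0],
  [-0.013, -0.0001, 0, 0, 0, 0],
  [-0.018, 0, 0, 0, 0, 0],
  [-0.022, 0, 0, 0, 0, 0],
  [-0.024, 0, 0, 0, 0, 0],
  [-0.025, 0, 0, 0, 0, 0],
  [-0.025, 0, 0, 0, 0, 0],
])

```text
clock: 22.8
tool_pos: [0.5742, -0.019, 0.0199]
orientation: [179.9, 0.0, 124.4]
force: [3.2, 2.3, 7.2]
opening: 0.0194
gripper_force: 30.0
```

```bash
python3 - <<'E'
from h import *
np.set_printoptions(precision=4,suppress=True)
tipgap("w9.png",62,sw=1)
E
```

```text
tcp [ 0.5742 -0.019   0.0199] F along u -0.08 perp 3.87 z 7.24 yaw 304.41 t 22.8
gaps mm right,left [np.float64(0.6837600052990895), np.float64(0.7848729536539291)] wall ang [np.float32(178.5777), np.float32(87.62148)] tip rel tcp u -107.72 perp -1.51 R 7.5 res 1.9274361e-05 8.896012e-06 corner [0.5075 0.0738] tip [0.5121 0.069 ]
```

carry_out([
  [-0.001, 0, 0, 0, 0, 0],
  [-0.002, 0, 0, 0, 0, 0],
  [-0.002, 0, -0.0012, 0, 0, 0],
  [-0.002, 0, -0.0015, 0, 0, 0],
  [-0.0012, -0.0001, -0.0015, 0, 0, 0],
  [-0.0012, -0.0001, -0.0015, 0, 0, 0],
  [-0.0012, -0.0001, -0.0005, 0, 0, 0],
  [-0.0012, -0.0001, 0, 0, 0, 0],
])

```text
clock: 23.85
tool_pos: [0.5735, -0.0209, 0.02]
orientation: [-180.0, 0.0, 124.4]
force: [-1.8, 3.5, 8.4]
opening: 0.0197
gripper_force: 30.0
```

```bash
python3 - <<'E'
from h import *
np.set_printoptions(precision=4,suppress=True)
tipgap(None,62,sw=1)
E
```

```text
tcp [ 0.5735 -0.0209  0.02  ] F along u -3.94 perp 0.46 z 8.40 yaw 304.40 t 23.85
gaps mm right,left [np.float64(0.8951253924509329), np.float64(-0.3210068382257757)] wall ang [np.float32(178.58028), np.float32(87.50068)] tip rel tcp u -109.30 perp -0.76 R 7.0 res 2.0427751e-05 2.7712742e-05 corner [0.5077 0.0738] tip [0.5111 0.0689]
```

carry_out([
  [0.0005, 0, -0.0018, 0, 0, 0],
  [0.001, 0, -0.0018, 0, 0, 0],
  [0.0018, 0.0004, -0.0018, 0, 0, 0],
  [0.0018, 0.0004, -0.0018, 0, 0, 0],
])

```text
clock: 24.4
tool_pos: [0.5725, -0.0193, 0.0209]
orientation: [-180.0, -0.0, 124.4]
force: [1.6, 0.5, -2.9]
opening: 0.0198
gripper_force: 30.0
```

```bash
python3 - <<'E'
from h import *
np.set_printoptions(precision=4,suppress=True)
tipgap(None,62,sw=1)
E
```

```text
tcp [ 0.5725 -0.0193  0.0209] F along u 0.50 perp 1.54 z -2.88 yaw 304.39 t 24.4
gaps mm right,left [np.float64(1.291840714212917), np.float64(0.19234864601725202)] wall ang [np.float32(178.57779), np.float32(87.763824)] tip rel tcp u -106.94 perp -0.88 R 7.25 res 2.3811604e-05 1.0165299e-05 corner [0.5074 0.0738] tip [0.5114 0.0684]
```

carry_out([
  [0, 0, -0.002, 0, 0, 0],
  [0.0005, 0.0003, -0.002, 0, 0, 0],
  [0.0009, 0.0006, -0.002, 0, 0, 0],
  [0.0009, 0.0006, -0.002, 0, 0, 0],
])

```text
clock: 24.95
tool_pos: [0.5725, -0.0182, 0.0231]
orientation: [-180.0, -0.0, 124.4]
force: [0.3, -0.3, -3.2]
opening: 0.0197
gripper_force: 30.0
```

```bash
python3 - <<'E'
from h import *
np.set_printoptions(precision=4,suppress=True)
tipgap("w10.png",62,sw=1)
E
```

```text
tcp [ 0.5725 -0.0182  0.0231] F along u 0.43 perp 0.11 z -3.20 yaw 304.40 t 24.95
gaps mm right,left [np.float64(0.9920080526452414), np.float64(0.26224080144244055)] wall ang [np.float32(178.5889), np.float32(87.71616)] tip rel tcp u -106.14 perp -1.25 R 7.0 res 1.7585493e-05 3.7335936e-05 corner [0.5074 0.0738] tip [0.5115 0.0687]
```

carry_out([
  [0.0006, 0.0005, 0, 0, 0, 0],
  [0.0006, 0.0005, 0.001, 0, 0, 0],
  [0.0006, 0.0005, 0.0025, 0, 0, 0],
  [0.0006, 0.0005, 0.0036, 0, 0, 0],
  [0.0006, 0.0005, 0.0036, 0, 0, 0],
])

```text
clock: 25.62
tool_pos: [0.573, -0.0175, 0.02]
orientation: [-180.0, 0.0, 124.4]
force: [-1.9, -0.8, 3.8]
opening: 0.0197
gripper_force: 30.0
```

```bash
python3 - <<'E'
from h import *
np.set_printoptions(precision=4,suppress=True)
tipgap("w11.png",62,sw=1)
E
```

```text
tcp [ 0.573  -0.0175  0.02  ] F along u -0.40 perp -2.02 z 3.77 yaw 304.40 t 25.625
gaps mm right,left [np.float64(0.2917751944988174), np.float64(0.3427862559282103)] wall ang [np.float32(178.5758), np.float32(87.729774)] tip rel tcp u -106.36 perp -1.51 R 7.5 res 2.0767911e-05 9.3213885e-06 corner [0.5075 0.0738] tip [0.5116 0.0694]
```

carry_out([
  [-0.001, 0, 0, 0, 0, 0],
  [-0.002, 0, 0, 0, 0, 0],
  [-0.003, 0, 0, 0, 0, 0],
  [-0.004, 0, 0, 0, 0, 0],
  [-0.004, 0, 0, 0, 0, 0],
])

```text
clock: 26.3
tool_pos: [0.5752, -0.0208, 0.02]
orientation: [-180.0, 0.0, 124.4]
force: [-3.1, -1.6, 5.1]
opening: 0.0197
gripper_force: 30.0
```

```bash
python3 - <<'E'
from h import *
np.set_printoptions(precision=4,suppress=True)
tipgap("w12.png",62,sw=1)
E
```

```text
tcp [ 0.5752 -0.0208  0.02  ] F along u -0.48 perp -3.45 z 5.06 yaw 304.40 t 26.3
gaps mm right,left [np.float64(0.24442131765614952), np.float64(0.2849092766533702)] wall ang [np.float32(178.61063), np.float32(87.63387)] tip rel tcp u -110.42 perp -1.51 R 7.5 res 1.9203313e-05 2.8602895e-05 corner [0.5075 0.0738] tip [0.5116 0.0695]
```

carry_out([
  [-0.0005, -0.0003, 0, 0, 0, 0],
  [-0.0008, -0.0003, 0, 0, 0, 0],
  [-0.0008, -0.0003, 0, 0, 0, 0],
])

```text
clock: 26.72
tool_pos: [0.5754, -0.0211, 0.02]
orientation: [180.0, -0.0, 124.4]
force: [-3.4, 2.5, 6.3]
opening: 0.02
gripper_force: 30.0
```

```bash
python3 - <<'E'
from h import *
np.set_printoptions(precision=4,suppress=True)
tipgap("w13.png",62,sw=1)
E
```

```text
tcp [ 0.5754 -0.0211  0.02  ] F along u -4.01 perp -1.36 z 6.30 yaw 304.39 t 26.725
gaps mm right,left [np.float64(0.12607796341782343), np.float64(0.1559183071657734)] wall ang [np.float32(178.60655), np.float32(87.62775)] tip rel tcp u -110.88 perp -1.51 R 7.5 res 2.080905e-05 2.7017957e-05 corner [0.5075 0.0738] tip [0.5115 0.0696]
```

carry_out([
  [-0.0003, 0, 0, 0, 0, 0],
  [-0.0003, 0, 0, 0, 0, 0],
  [-0.0003, 0, 0, 0, 0, 0],
  [-0.0003, 0, 0, 0, 0, 0],
  [-0.0003, 0, 0, 0, 0, 0],
  [-0.0003, 0, 0, 0, 0, 0],
  [-0.0003, 0, 0, 0, 0, 0],
])

```text
clock: 27.65
tool_pos: [0.5754, -0.0211, 0.02]
orientation: [180.0, -0.0, 124.4]
force: [-4.2, 4.2, 6.7]
opening: 0.0198
gripper_force: 30.0
```

```bash
python3 - <<'E'
from h import *
np.set_printoptions(precision=4,suppress=True)
tipgap("w14.png",62,sw=1)
E
```

```text
tcp [ 0.5754 -0.0211  0.02  ] F along u -5.81 perp -1.11 z 6.73 yaw 304.39 t 27.65
gaps mm right,left [np.float64(0.18434229884606648), np.float64(0.17926645745914085)] wall ang [np.float32(178.59181), np.float32(87.61293)] tip rel tcp u -110.88 perp -1.51 R 7.5 res 1.7827979e-05 2.2839973e-05 corner [0.5075 0.0738] tip [0.5115 0.0695]
```

Both diagonals are read: red about 190.0 mm, other about 187.3 mm. Rack is therefore about -1.7 mm. I'll close the rule and carry it back to the mat.

carry_out([
  [0.005, 0, -0.0003, 0, 0, 0],
  [0.01, 0, -0.0003, 0, 0, 0],
  [0.015, 0, -0.0003, 0, 0, 0],
  [0.02, 0, -0.0003, 0, 0, 0],
  [0.025, 0, -0.0003, 0, 0, 0],
  [0.028, 0, -0.0003, 0, 0, 0],
  [0.027, 0, -0.015, 0, 0, 0],
  [0.027, 0, -0.04, 0, 0, 0],
])

```text
clock: 28.7
tool_pos: [0.5591, 0.0003, 0.0593]
orientation: [-179.8, -0.1, 124.4]
force: [-0.0, 0.3, -3.2]
opening: 0.0198
gripper_force: 30.0
```

carry_out([
  [0.005, 0.002, -0.03, 0, 0, 0],
  [0.03, 0.01, -0.045, 0, 0, -0.1],
  [0.07, 0.025, -0.045, 0, 0, -0.22],
  [0.115, 0.041, -0.045, 0, 0, -0.36],
  [0.165, 0.058, -0.045, 0, 0, -0.5],
  [0.215, 0.076, -0.045, 0, 0, -0.64],
  [0.265, 0.094, -0.045, 0, 0, -0.76],
  [0.3, 0.106, -0.045, 0, 0, -0.836],
])

```text
clock: 29.7
tool_pos: [0.4771, 0.3098, 0.1049]
orientation: [-180.0, -0.0, 172.5]
force: [-0.4, 0.5, -2.5]
opening: 0.0194
gripper_force: 30.0
```

```bash
python3 - <<'E'
from h import *
np.set_printoptions(precision=4,suppress=True)
st()
E
```

```text
tcp [0.4771 0.3098 0.1049] F along u -0.50 perp 0.42 z -2.51 yaw 352.52 t 29.7
```

carry_out([
  [0.0048, 0.0137, 0.03, 0, 0, 0],
  [0.0048, 0.0137, 0.06, 0, 0, 0],
  [0.0048, 0.0137, 0.08, 0, 0, 0],
  [0.0048, 0.0137, 0.09, 0, 0, 0],
  [0.0048, 0.0137, 0.0935, 0, 0, 0],
  [0.0048, 0.0137, 0.0938, 0, 0, 0],
])

```text
clock: 30.45
tool_pos: [0.4758, 0.3224, 0.0114]
orientation: [180.0, 0.0, 172.3]
force: [0.8, 0.3, -3.2]
opening: 0.0197
gripper_force: 30.0
```

carry_out([
  [0, 0, 0.0004, 0, 0, 0],
  [0, 0, 0.0004, 0, 0, 0],
])

```text
clock: 30.7
tool_pos: [0.4758, 0.3226, 0.011]
orientation: [179.9, 0.0, 172.3]
force: [1.2, -0.6, -0.8]
opening: 0.0194
gripper_force: 30.0
```

carry_out([
  [0, 0, 0, 0, 0, 0],
  [0, 0, 0, 0, 0, 0],
  [0, 0, 0, 0, 0, 0],
], grip=0.0)

```text
clock: 31.08
tool_pos: [0.4755, 0.3223, 0.0105]
orientation: [180.0, 0.0, 172.3]
force: [0.4, 0.6, -0.6]
opening: 0.042
gripper_force: 0.0
```

carry_out([
  [0, 0, -0.02, 0, 0, 0],
  [0, 0, -0.06, 0, 0, 0],
  [0, 0, -0.12, 0, 0, 0],
  [0, 0, -0.18, 0, 0, 0],
  [0, 0, -0.2, 0, 0, 0.04],
  [0, 0, -0.2, 0, 0, -0.094],
  [0, 0, -0.2, 0, 0, -0.094],
])

```text
clock: 31.95
tool_pos: [0.4753, 0.3222, 0.2106]
orientation: [180.0, 0.0, 177.6]
force: [-0.4, 0.1, -0.5]
opening: 0.0435
gripper_force: 0.0
```

```bash
python3 - <<'E'
from h import *
np.set_printoptions(precision=4,suppress=True)
im,c,o=snap("wrist","w15.png");print(o["tool_pos"],o["orientation"],o["clock"])
print(rule(im,c,(225,85,295,236),.003,.036))
print(rule(im,c,(225,60,295,228),.003,.036))
E
```

```text
[0.4753 0.3222 0.2106] [179.9733   0.0079 177.6375] 31.95
{'ang': np.float32(-7.8357806), 'len': np.float64(0.17079033211695255), 'e1': array([0.3866, 0.3336]), 'e2': array([0.5558, 0.3103]), 'mid': array([0.4712, 0.322 ]), 'block': array([0.4746, 0.3213]), 'pb': array([257.3719, 169.9844]), 'nb': np.int64(320), 'along': np.float64(0.0034211517183201303)}
{'ang': np.float32(-7.8357806), 'len': np.float64(0.17079033211695255), 'e1': array([0.3866, 0.3336]), 'e2': array([0.5558, 0.3103]), 'mid': array([0.4712, 0.322 ]), 'block': array([0.4746, 0.3213]), 'pb': array([257.3719, 169.9844]), 'nb': np.int64(320), 'along': np.float64(0.0034211517183201303)}
```

carry_out([
  [-0.0676, -0.3225, -0.04, 0, 0, 0],
  [-0.0676, -0.3225, -0.04, 0, 0, 0],
  [-0.0676, -0.3225, -0.04, 0, 0, 0],
  [-0.0676, -0.3225, -0.04, 0, 0, 0],
  [-0.0676, -0.3225, -0.04, 0, 0, 0],
  [-0.0676, -0.3225, -0.04, 0, 0, 0],
  [-0.0676, -0.3225, -0.04, 0, 0, 0],
  [-0.0676, -0.3225, -0.04, 0, 0, 0],
], grip=-1)

```text
clock: 33.0
tool_pos: [0.5297, -0.0024, 0.2498]
orientation: [-180.0, -0.1, 177.6]
force: [-0.5, 0.7, 0.2]
opening: 0.0003
gripper_force: 0.0
```

```bash
cat >> h.py <<'E'
def sub(im,c,o):
    "subpixel rack: scan outward from the opening centre along rows/cols; near z.032, others z.012"
    hsv=cv2.cvtColor(cv2.GaussianBlur(im,(3,3),0),cv2.COLOR_RGB2HSV);S=hsv[:,:,1].astype(float)
    L,(x,y,w,h)=quad(im,c,(252,180));res={}
    def fit(pts,z):
        Q=np.array([ray(c,p,z)[:2] for p in pts],np.float32);vx,vy,a,b=cv2.fitLine(Q,cv2.DIST_HUBER,0,.001,.001).ravel()
        return np.array([-vy,vx,vy*a-vx*b])
    def cross(line):
        i=next(k for k in range(len(line)) if line[k]<70);return i-1+(line[i-1]-70)/(line[i-1]-line[i])
    cx,cy=x+w//2,y+h//2;C=range(int(x+.15*w),int(x+.85*w),2);Rr=range(int(y+.15*h),int(y+.8*h))
    near=fit([(u,cy-cross(S[cy::-1,u])) for u in C],.032);far=fit([(u,cy+cross(S[cy:,u])) for u in C],.012)
    left=fit([(cx+cross(S[v,cx:]),v) for v in Rr],.012);right=fit([(cx-cross(S[v,cx::-1]),v) for v in Rr],.012)
    a=lambda l:np.degrees(np.arctan2(-l[0],l[1]))%180
    f=frame(dict(near=near,far=far,left=left,right=right))
    yaw=(a(near)+a(far))/2-90
    dl,dr=[ (a(l)-yaw+90)%180-90 for l in(left,right)]
    print("angles near %.2f far %.2f left %.2f right %.2f"%(a(near),a(far),a(left),a(right)),"rack mm L %.2f R %.2f"%(-120*np.tan(np.radians(dl)),-120*np.tan(np.radians(dr))),"d1 %.2f d2 %.2f"%(np.linalg.norm(f["fl"]-f["nr"])*1e3,np.linalg.norm(f["fr"]-f["nl"])*1e3),"w",f["w"],f["wn"],f["hx"],"org",f["org"],"cor nr",f["nr"])
E
python3 - <<'E'
from h import *
np.set_printoptions(precision=4,suppress=True)
im=cv2.imread("pics/w1.png")[:,:,::-1].copy();o=dict(tool_pos=np.array([.52896,-.00197,.2612]),orientation=np.array([-179.989,-.0401,-179.944]));sub(im,cam("wrist",o),o)
for i in range(2):
  im,c,o=snap("wrist","w16.png");print(o["tool_pos"],o["orientation"],o["clock"]);sub(im,c,o)
E
```

```text
angles near 87.67 far 87.71 left 178.63 right 178.44 rack mm L -1.98 R -1.58 d1 202.61 d2 199.74 w 0.1614775 0.1610782 0.12025191 org [ 0.5656 -0.0074] cor nr [ 0.502  -0.0873]
[ 0.5297 -0.0024  0.2498] [-179.9889   -0.0512  177.6004] 33.0
angles near 87.85 far 87.66 left 178.70 right 178.45 rack mm L -1.99 R -1.44 d1 202.63 d2 199.87 w 0.1615373 0.16098648 0.12039075 org [ 0.5656 -0.0071] cor nr [ 0.5021 -0.087 ]
[ 0.5297 -0.0021  0.2499] [-179.9903   -0.041   177.6583] 33.05
angles near 87.64 far 87.71 left 178.60 right 178.41 rack mm L -1.95 R -1.55 d1 202.81 d2 199.99 w 0.16153719 0.16114198 0.12054277 org [ 0.5657 -0.0074] cor nr [ 0.5018 -0.0871]
```

Rack is -1.77 mm (d1-d2 = 2.8 mm), the same before and after measuring, so the frame did not shift. Next I push the free rail's right end towards +y.

carry_out([
  [0.015, -0.055, 0.03, 0, 0, 0],
  [0.03, -0.11, 0.06, 0, 0, 0],
  [0.035, -0.139, 0.1, 0, 0, 0],
  [0.035, -0.139, 0.15, 0, 0, 0],
  [0.035, -0.139, 0.2, 0, 0, 0],
  [0.035, -0.139, 0.228, 0, 0, 0],
  [0.035, -0.139, 0.23, 0, 0, 0],
  [0.035, -0.139, 0.23, 0, 0, 0],
])

```text
clock: 34.1
tool_pos: [0.4901, -0.1397, 0.0211]
orientation: [-180.0, 0.0, 177.7]
force: [-0.3, 0.6, 0.6]
opening: 0.0005
gripper_force: 0.0
```

```bash
python3 - <<'E'
from h import *
np.set_printoptions(precision=4,suppress=True)
st()
E
```

```text
tcp [ 0.4901 -0.1397  0.0211] F along u -0.32 perp 0.60 z 0.55 yaw 357.75 t 34.1
```

carry_out([
  [0, 0.003, 0, 0, 0, 0],
  [0, 0.006, 0, 0, 0, 0],
  [0, 0.008, 0, 0, 0, 0],
  [0, 0.009, 0, 0, 0, 0],
])

```text
clock: 34.6
tool_pos: [0.4898, -0.1311, 0.0207]
orientation: [180.0, 0.0, 177.7]
force: [0.3, -1.1, -0.3]
opening: 0.0007
gripper_force: 0.0
```

carry_out([
  [0, 0.001, 0, 0, 0, 0],
  [0, 0.0015, 0, 0, 0, 0],
  [0, 0.0015, 0, 0, 0, 0],
])

```text
clock: 34.98
tool_pos: [0.4897, -0.1298, 0.0203]
orientation: [-180.0, -0.0, 177.7]
force: [0.6, -0.2, -0.6]
opening: 0.0004
gripper_force: 0.0
```

carry_out([
  [0, 0.001, 0, 0, 0, 0],
  [0, 0.0015, 0, 0, 0, 0],
  [0, 0.0015, 0, 0, 0, 0],
])

```text
clock: 35.35
tool_pos: [0.4898, -0.1282, 0.0203]
orientation: [180.0, -0.0, 177.7]
force: [-1.1, 0.3, -0.3]
opening: 0.0005
gripper_force: 0.0
```

carry_out([
  [0, 0.001, 0, 0, 0, 0],
  [0, 0.002, 0, 0, 0, 0],
  [0, 0.002, 0, 0, 0, 0],
])

```text
clock: 35.72
tool_pos: [0.4899, -0.1262, 0.0204]
orientation: [180.0, 0.0, 177.7]
force: [0.1, -0.2, 0.5]
opening: 0.0006
gripper_force: 0.0
```

carry_out([
  [0, 0.001, 0, 0, 0, 0],
  [0, 0.0015, 0, 0, 0, 0],
  [0, 0.0015, 0, 0, 0, 0],
])

```text
clock: 36.1
tool_pos: [0.49, -0.1247, 0.0204]
orientation: [180.0, 0.0, 177.7]
force: [0.8, 1.6, 0.2]
opening: 0.0003
gripper_force: 0.0
```

carry_out([
  [0, 0.001, 0, 0, 0, 0],
  [0, 0.002, 0, 0, 0, 0],
  [0, 0.002, 0, 0, 0, 0],
])

```text
clock: 36.48
tool_pos: [0.4901, -0.1226, 0.0204]
orientation: [180.0, 0.0, 177.7]
force: [-0.4, 0.4, 0.1]
opening: 0.0003
gripper_force: 0.0
```

carry_out([
  [0, 0.001, 0, 0, 0, 0],
  [0, 0.0015, 0, 0, 0, 0],
  [0, 0.0015, 0, 0, 0, 0],
])

```text
clock: 36.85
tool_pos: [0.4901, -0.1212, 0.0203]
orientation: [-180.0, -0.0, 177.7]
force: [0.9, 0.4, 0.2]
opening: 0.0002
gripper_force: 0.0
```

```bash
python3 - <<'E'
from h import *
im,c,o=snap("wrist","w17.png");print(o["force"],o["clock"])
np.set_printoptions(precision=4,suppress=True)
# where does the rail end lie: rail grey mask world extents
for P in((.4945,-.1062,.032),tuple(o["tool_pos"])): print(proj(c,P))
E
```

```text
[0.89102706 0.37976576 0.18881777] 36.85
[284.3979 254.1226]
[258.8627 238.9731]
```

carry_out([
  [0, 0.001, 0, 0, 0, 0],
  [0, 0.002, 0, 0, 0, 0],
  [0, 0.002, 0, 0, 0, 0],
])

```text
clock: 37.28
tool_pos: [0.49, -0.1204, 0.0205]
orientation: [-179.9, -0.0, 177.7]
force: [0.8, -10.8, -0.1]
opening: 0.0003
gripper_force: 5.2
```

carry_out([
  [0, 0.001, 0, 0, 0, 0],
  [0, 0.002, 0, 0, 0, 0],
  [0, 0.002, 0, 0, 0, 0],
])

```text
clock: 37.65
tool_pos: [0.49, -0.1187, 0.0205]
orientation: [-179.9, -0.0, 177.7]
force: [1.3, -12.4, -0.2]
opening: 0.0005
gripper_force: 6.0
```

carry_out([
  [0, 0.001, 0, 0, 0, 0],
  [0, 0.0015, 0, 0, 0, 0],
  [0, 0.0015, 0, 0, 0, 0],
])

```text
clock: 38.02
tool_pos: [0.4901, -0.1172, 0.0205]
orientation: [-179.9, -0.0, 177.7]
force: [0.9, -12.5, -0.0]
opening: 0.0001
gripper_force: 6.2
```

carry_out([
  [0, -0.005, 0, 0, 0, 0],
  [0, -0.005, -0.05, 0, 0, 0],
  [0, -0.005, -0.11, 0, 0, 0],
  [-0.01, 0.03, -0.16, 0, 0, 0],
  [-0.025, 0.08, -0.19, 0, 0, 0],
  [-0.0348, 0.117, -0.22, 0, 0, 0],
  [-0.0348, 0.117, -0.23, 0, 0, 0],
  [-0.0348, 0.117, -0.23, 0, 0, 0],
])

```text
clock: 39.02
tool_pos: [0.5297, -0.0001, 0.2505]
orientation: [180.0, 0.0, 177.7]
force: [-0.5, -0.7, -0.8]
opening: 0.0008
gripper_force: 0.0
```

```bash
python3 - <<'E'
from h import *
np.set_printoptions(precision=4,suppress=True)
for i in range(3):
  im,c,o=snap("wrist",f"w18{i}.png");print(o["tool_pos"],o["orientation"],o["clock"]);sub(im,c,o)
E
```

```text
[ 0.5297 -0.0001  0.2505] [179.9663   0.0268 177.713 ] 39.025
angles near 87.66 far 87.72 left 176.87 right 176.77 rack mm L 1.73 R 1.92 d1 199.56 d2 202.48 w 0.16127163 0.16107503 0.12012835 org [ 0.5651 -0.0075] cor nr [ 0.5018 -0.0837]
[ 0.5292 -0.0006  0.2497] [179.9907  -0.0521 177.666 ] 39.075
angles near 87.68 far 87.70 left 177.02 right 176.81 rack mm L 1.40 R 1.84 d1 199.85 d2 202.45 w 0.16147253 0.16103244 0.120237246 org [ 0.5653 -0.0074] cor nr [ 0.5019 -0.0838]
[ 0.5289 -0.0009  0.2493] [-179.9892   -0.0953  177.6328] 39.125
angles near 87.66 far 87.73 left 177.04 right 176.80 rack mm L 1.37 R 1.87 d1 199.83 d2 202.44 w 0.16152714 0.16102378 0.120191604 org [ 0.5656 -0.0073] cor nr [ 0.5022 -0.0837]
```

carry_out([
  [0.015, 0.05, 0.03, 0, 0, 0],
  [0.03, 0.1, 0.06, 0, 0, 0],
  [0.0344, 0.1216, 0.1, 0, 0, 0],
  [0.0344, 0.1216, 0.15, 0, 0, 0],
  [0.0344, 0.1216, 0.2, 0, 0, 0],
  [0.0344, 0.1216, 0.226, 0, 0, 0],
  [0.0344, 0.1216, 0.2285, 0, 0, 0],
  [0.0344, 0.1216, 0.2285, 0, 0, 0],
])

```text
clock: 40.17
tool_pos: [0.5007, 0.1223, 0.0223]
orientation: [-180.0, 0.0, 177.7]
force: [-0.6, -0.7, -0.1]
opening: 0.0005
gripper_force: 0.0
```

carry_out([
  [0, -0.003, 0, 0, 0, 0],
  [0, -0.005, 0, 0, 0, 0],
  [0, -0.005, 0, 0, 0, 0],
])

```text
clock: 40.55
tool_pos: [0.5004, 0.1176, 0.0225]
orientation: [180.0, 0.1, 177.7]
force: [0.6, -1.1, -0.8]
opening: 0.0002
gripper_force: 0.0
```

carry_out([
  [0, -0.001, 0, 0, 0, 0],
  [0, -0.0015, 0, 0, 0, 0],
  [0, -0.0015, 0, 0, 0, 0],
])

```text
clock: 40.92
tool_pos: [0.5001, 0.1162, 0.0218]
orientation: [-180.0, -0.0, 177.7]
force: [-0.6, 0.1, 0.6]
opening: 0.0004
gripper_force: 0.0
```

carry_out([
  [0, -0.0015, 0, 0, 0, 0],
  [0, -0.0025, 0, 0, 0, 0],
  [0, -0.0025, 0, 0, 0, 0],
])

```text
clock: 41.3
tool_pos: [0.5001, 0.1142, 0.0218]
orientation: [180.0, 0.0, 177.7]
force: [-1.4, 3.5, -0.8]
opening: 0.0005
gripper_force: 2.1
```

carry_out([
  [0, -0.001, 0, 0, 0, 0],
  [0, -0.001, 0, 0, 0, 0],
])

```text
clock: 41.55
tool_pos: [0.5002, 0.114, 0.0219]
orientation: [179.9, 0.0, 177.7]
force: [-4.1, 8.3, -0.8]
opening: 0.0001
gripper_force: 4.7
```

carry_out([
  [0, -0.001, 0, 0, 0, 0],
  [0, -0.001, 0, 0, 0, 0],
])

```text
clock: 41.8
tool_pos: [0.5001, 0.1135, 0.0219]
orientation: [179.9, 0.1, 177.7]
force: [-5.5, 12.0, -1.2]
opening: 0.0006
gripper_force: 5.8
```

carry_out([
  [0, -0.0006, 0, 0, 0, 0],
  [0, -0.0011, 0, 0, 0, 0],
  [0, -0.0011, 0, 0, 0, 0],
])

```text
clock: 42.18
tool_pos: [0.5001, 0.1125, 0.0219]
orientation: [179.8, 0.1, 177.7]
force: [-4.8, 13.3, -1.4]
opening: 0.0005
gripper_force: 6.2
```

carry_out([
  [0, 0.005, 0, 0, 0, 0],
  [0, 0.005, -0.05, 0, 0, 0],
  [0, 0.005, -0.11, 0, 0, 0],
  [-0.01, -0.03, -0.16, 0, 0, 0],
  [-0.025, -0.08, -0.19, 0, 0, 0],
  [-0.0344, -0.112, -0.22, 0, 0, 0],
  [-0.0344, -0.112, -0.229, 0, 0, 0],
  [-0.0344, -0.112, -0.229, 0, 0, 0],
])

```text
clock: 43.18
tool_pos: [0.5296, -0.0029, 0.251]
orientation: [180.0, 0.0, 177.6]
force: [0.6, 0.5, -0.3]
opening: 0.0007
gripper_force: 0.0
```

```bash
python3 - <<'E'
from h import *
np.set_printoptions(precision=4,suppress=True)
for i in range(3):
  im,c,o=snap("wrist",f"w19{i}.png");print(o["tool_pos"],o["orientation"],o["clock"]);sub(im,c,o)
E
```

```text
[ 0.5296 -0.0029  0.251 ] [179.9878   0.0236 177.6261] 43.175
angles near 87.62 far 87.71 left 177.65 right 177.52 rack mm L 0.02 R 0.30 d1 200.96 d2 201.21 w 0.16132751 0.16105564 0.12021633 org [ 0.5652 -0.0072] cor nr [ 0.5017 -0.085 ]
[ 0.5292 -0.0025  0.2502] [-179.9983   -0.0517  177.6687] 43.225
angles near 87.69 far 87.75 left 177.62 right 177.56 rack mm L 0.21 R 0.33 d1 200.97 d2 201.40 w 0.16129705 0.16118057 0.12032132 org [ 0.5654 -0.0072] cor nr [ 0.5019 -0.0851]
[ 0.529  -0.0023  0.2498] [-179.9817   -0.0915  177.7017] 43.275
angles near 87.69 far 87.75 left 177.68 right 177.45 rack mm L 0.08 R 0.56 d1 201.06 d2 201.58 w 0.16158558 0.1611087 0.1204003 org [ 0.5657 -0.0074] cor nr [ 0.5021 -0.0851]
```

carry_out([
  [0.015, 0.05, 0.03, 0, 0, 0],
  [0.03, 0.1, 0.06, 0, 0, 0],
  [0.0304, 0.1206, 0.1, 0, 0, 0],
  [0.0304, 0.1206, 0.15, 0, 0, 0],
  [0.0304, 0.1206, 0.2, 0, 0, 0],
  [0.0304, 0.1206, 0.226, 0, 0, 0],
  [0.0304, 0.1206, 0.2285, 0, 0, 0],
  [0.0304, 0.1206, 0.2285, 0, 0, 0],
])

```text
clock: 44.32
tool_pos: [0.5044, 0.1195, 0.0227]
orientation: [-180.0, 0.0, 177.7]
force: [0.1, 0.8, 0.3]
opening: 0.0004
gripper_force: 0.0
```

carry_out([
  [0, -0.003, 0, 0, 0, 0],
  [0, -0.006, 0, 0, 0, 0],
  [0, -0.006, 0, 0, 0, 0],
])

```text
clock: 44.7
tool_pos: [0.5042, 0.1128, 0.023]
orientation: [180.0, 0.1, 177.6]
force: [-0.8, 0.0, 0.2]
opening: 0.0007
gripper_force: 0.0
```

```bash
python3 - <<'E'
from h import *
np.set_printoptions(precision=5,suppress=True)
st()
E
```

```text
tcp [0.50421 0.11282 0.02302] F along u -0.82 perp 0.01 z 0.24 yaw 357.65 t 44.7
```

carry_out([
  [0, -0.0008, 0, 0, 0, 0],
  [0, -0.0008, 0, 0, 0, 0],
])

```text
clock: 44.95
tool_pos: [0.5044, 0.1126, 0.0227]
orientation: [180.0, 0.1, 177.7]
force: [-0.2, 2.0, 0.9]
opening: 0.0009
gripper_force: 1.3
```

carry_out([
  [0, -0.0008, 0, 0, 0, 0],
  [0, -0.0008, 0, 0, 0, 0],
])

```text
clock: 45.2
tool_pos: [0.5044, 0.1125, 0.0227]
orientation: [179.9, 0.1, 177.7]
force: [-2.8, 6.5, 3.3]
opening: 0.0
gripper_force: 3.4
```

carry_out([
  [0, -0.0007, 0, 0, 0, 0],
  [0, -0.0007, 0, 0, 0, 0],
])

```text
clock: 45.45
tool_pos: [0.5045, 0.1124, 0.0227]
orientation: [179.9, 0.1, 177.7]
force: [-4.1, 9.7, 3.9]
opening: 0.0005
gripper_force: 5.1
```

carry_out([
  [0, -0.0004, 0, 0, 0, 0],
  [0, -0.0004, 0, 0, 0, 0],
])

```text
clock: 45.7
tool_pos: [0.5045, 0.1124, 0.0227]
orientation: [179.8, 0.1, 177.7]
force: [-4.2, 12.5, 2.0]
opening: 0.0003
gripper_force: 5.9
```

```bash
python3 - <<'E'
from h import *
np.set_printoptions(precision=5,suppress=True)
st()
E
```

```text
tcp [0.5045  0.11236 0.02269] F along u -4.66 perp 12.32 z 2.03 yaw 357.69 t 45.7
```

Now at the slip threshold; 0.4 mm more, then back off and look.

carry_out([
  [0, -0.0004, 0, 0, 0, 0],
  [0, -0.0004, 0, 0, 0, 0],
])

```text
clock: 45.95
tool_pos: [0.5045, 0.1121, 0.0227]
orientation: [179.8, 0.1, 177.7]
force: [-5.2, 13.1, 2.9]
opening: 0.0004
gripper_force: 6.3
```

carry_out([
  [0, 0.005, 0, 0, 0, 0],
  [0, 0.005, -0.05, 0, 0, 0],
  [0, 0.005, -0.11, 0, 0, 0],
  [-0.01, -0.03, -0.16, 0, 0, 0],
  [-0.025, -0.08, -0.19, 0, 0, 0],
  [-0.0304, -0.112, -0.22, 0, 0, 0],
  [-0.0304, -0.112, -0.229, 0, 0, 0],
  [-0.0304, -0.112, -0.229, 0, 0, 0],
])

```text
clock: 46.95
tool_pos: [0.5296, -0.0034, 0.2513]
orientation: [180.0, 0.0, 177.6]
force: [0.0, 0.9, -0.2]
opening: 0.0004
gripper_force: 0.0
```

```bash
python3 - <<'E'
from h import *
np.set_printoptions(precision=4,suppress=True)
for i in range(4):
  im,c,o=snap("wrist",f"w20{i}.png");print(o["tool_pos"],o["orientation"],o["clock"]);sub(im,c,o)
E
```

```text
[ 0.5296 -0.0034  0.2513] [179.9913   0.0084 177.6286] 46.95
angles near 87.73 far 87.68 left 177.74 right 177.57 rack mm L -0.08 R 0.27 d1 201.03 d2 201.18 w 0.1613672 0.1610112 0.12025476 org [ 0.5653 -0.0072] cor nr [ 0.5019 -0.0852]
[ 0.5292 -0.003   0.2505] [-179.9913   -0.0659  177.671 ] 47.0
angles near 87.69 far 87.70 left 177.78 right 177.66 rack mm L -0.19 R 0.07 d1 201.12 d2 201.02 w 0.16136861 0.16110684 0.12013613 org [ 0.5652 -0.0072] cor nr [ 0.5019 -0.0853]
[ 0.529  -0.0028  0.2502] [-179.9801   -0.1014  177.7035] 47.05
angles near 87.66 far 87.77 left 177.73 right 177.71 rack mm L -0.03 R -0.00 d1 201.35 d2 201.32 w 0.16128114 0.16125332 0.12053307 org [ 0.5658 -0.0073] cor nr [ 0.502  -0.0854]
[ 0.529  -0.0027  0.2501] [-179.968    -0.1154  177.7239] 47.1
angles near 87.70 far 87.80 left 177.79 right 177.68 rack mm L -0.08 R 0.14 d1 201.29 d2 201.35 w 0.16142055 0.16119984 0.12045037 org [ 0.5657 -0.0074] cor nr [ 0.502  -0.0854]
```

Diagonals now agree to within about 0.1 mm, the rule is on the mat and the arm is clear. Handing in.

```bash
python3 -c "
from plant import workorder
print(workorder.close_job())"
```

```text
the job is handed in; nothing more can be done
None
```

I measured both diagonals as found: about 190.0 mm from the red corner and 187.3 mm on the other, so the frame was racked about 1.7 mm. I then pushed the free rail (one overshoot, corrected) until the diagonals agreed to about 0.1 mm by camera, not re-measured with the rule; the rule is flat on the mat, and I handed the job in at about 47 s.

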